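# Unpack the little picture and stand it face out on its easel

## Task

A small framed picture lies face down in the half-open carton. Fold both carton flaps back past upright and leave them there, take the frame out, and stand it on the wooden easel with the picture side facing out: long side up the slope, either end up, its end fully down on the ledge, its back flat against the easel, centred and square. It has to be turned over on the way, so put it down and take hold of it again as needed, and leave the other things on the table where they are.

Things in the scene. Friction and masses are not known exactly. Their poses are not given: they have to be found in the camera images.
- carton: Open brown cardboard carton, 158 x 158 mm outside, 54 mm high, walls and floor 4 mm; fixed to the table. Origin: centre of its underside, z up. The long flaps are hinged along x on the +y rim (left) and the -y rim (right). Two short end flaps hang folded down outside the +x and -x walls, reaching up to 20 mm out.
- flap_left (a joint): Flap on the carton's +y rim: 146 mm along x, 48 mm long, 3 mm thick. Hinge line along carton x at y = +77 mm, z = 56 mm in the carton frame. 0 = closed, lying level inwards; pi/2 = upright; up to 2.4 rad folded back outwards. Starts half open (0.65 to 1.0). Friction (about 0.03 N m) keeps it where it is left.
- flap_right (a joint): The same on the -y rim: hinge line at y = -77 mm, z = 56 mm in the carton frame.
- flap_left_edge (a point): Middle of the free edge of the left flap.
- flap_right_edge (a point): Middle of the free edge of the right flap.
- frame: Picture frame, a flat slab 120 (x) x 60 (y) x 14 (z) mm, about 0.13 kg, pale wood moulding. Origin: centre of the picture face; z points from the picture face to the back (cork board with two small brass plates). In the carton it lies face down on the floor (z up), its long side roughly along the flap hinges. The picture (pressed leaves) looks the same either way up.
- frame_face (a point): Centre of the picture face (same point as the frame's origin).
- easel: Dark wooden easel fixed to the table, foot 60 mm wide from x = -35 to 85 mm, 93 mm high. Origin: underside, below the groove; z up; faces its own -x. Its back slopes 45 degrees from the groove up towards +x: two rails, 38 mm over both, ending 75 mm up the slope (a frame overhangs). The ledge is square to the back, 76 wide, 22 mm deep, no lip: a V into which the frame can be lowered straight down.
- easel_groove (a point): The corner where the front of the easel's back meets the ledge, at mid width, 40 mm above the table. A seated frame has its middle 60 mm up the slope from here and 7 mm out from the back.
- mug: White mug, 76 mm across, 85 mm high; origin centre of underside. Leave alone.
- remote: Black remote control, 160 x 44 x 18 mm, lying flat; origin centre of underside. Leave alone.
- candle: Blue ceramic candle jar with a wooden lid, 72 mm across, 85 mm high; origin centre of underside. Leave alone.
- case: Black spectacle case, 160 x 60 x 42 mm, lying flat; origin centre of underside. Leave alone.
- coasters: Stack of four round cork coasters, 96 mm across, 22 mm high; origin centre of underside. Leave alone.
Mind the look-alikes: they are no part of the job. Several things look just like the frame: the one meant starts farthest to the robot's left.

How it is judged:
By the outcome, as a careful person would: the job done as asked, in the order asked, and still so for the second after the job is handed in, with the robot touching nothing.
It also fails if it takes over 69 s, if anything falls off the work surface, if the arm or the gripper's body presses on something with over 40 N, if the wrist force passes 120 N, or if a joint passes its speed limit or range.

## Robot

A 6-joint arm with a two-finger parallel gripper is mounted at the origin on the work surface. World frame = base frame: x ahead of the robot, y to its left, z up, the work surface at z = 0. Lengths are in m, angles in rad, forces in N, time in s.
With the tool pointing down it reaches from about 0.3 to 0.875 m from the base axis. Payload 4.2 kg.
Tool frame: the origin (TCP) lies at the centre of the arm's flange, where the gripper is bolted on; the fingertips stand 173 mm ahead of it and the grasp point (between the pads) lies 155 mm ahead of it (env.finger_overhang is the distance from the TCP to the fingertips, in m); z points along the fingers, y is the line along which they close (so a half turn about z gives the same grasp; the last joint's range is limited). The gripper opens to 85 mm and grips with 20 to 120 N. Pads are 22 mm wide; open, the fingers measure 114 mm over their backs; the gripper's body (76 mm by 85 mm) begins 54 mm behind the grasp point. The pads swing forward as they close: fully open they stand 13 mm farther back than shut.
Start: joints at [1.132, 0.32, 1.565, -0, 1.257, -0.02], TCP at [0.234, 0.525, 0.405] pointing down, gripper open.
Joint ranges: [-3.11, 3.11], [-0.84, 2.01], [0.21, 2.61], [-1.34, 4.49], [0.05, 2.63], [-2.56, 2.56]. Speed limits (rad/s): [2.57, 2.57, 3.14, 3.14, 3.14, 3.14].

## Interface

Orientations are given as a unit quaternion [w, x, y, z].
In Python, from bench import env gives the robot as it stands.
- The arm moves only by the tool send_rows, never from a script. Its argument "motion" is a list of rows, each an object of numbers: "x", "y", "z": the shift along the world's x, y, z in m; "turn": the turn about the world's z in degrees; "jaw": the opening, from 0 (shut) to 1 (fully open). A call has 1 to 10 rows; each row shifts and turns the commanded pose from where the row before left it; what a row does not reach is not made up. A row lasts 1/10 s, in which the tool goes at most 50 mm and 8.59 degrees, less where a joint would pass 70% of its speed; a pose out of reach is approached as far as the arm can. A call is refused whole if a number of a shift passes 0.05 or a number of a turn 8.59, either way. A call with a gripper value outside its range is refused whole. The fingers move at their own pace and stop on an object; the grip force is fixed at half the most. Time passes only in rows, so rows that do not move let the fingers close. It gives the time, the measured TCP pose, the force, the opening and the grip force at its end, in the units of the state.
- env.observe(): the state, without advancing time (a new reading comes with each control period).
- env.snapshot(name): name is "side" or "top" or "wrist"; returns a dict with "pixels" (420x560x3 uint8, red, green, blue), "camera_matrix" (3x3 intrinsics, pixels), "k1" (the pictures are not rectified: a ray, as slopes to the right and down, at radius r is drawn at 1 + k1 r^2 times it, then the intrinsics apply), "xyz" and "attitude" of the camera in the world; the wrist camera has in their place "mount" (4x4, takes a point from camera to tool coordinates, whose origin is the TCP and whose axes are the flange's). Camera axes: x right, y up, looking along -z (the intrinsics and any distortion apply to the point x, -y, -z); pixel columns grow to the right and rows downward; lengths in m; the calibration is good to about 2 mm. A picture is of the moment at which its call begins: read the wrist's pose just before it. There is no depth.
- env.job_done(): hands the job in; it is judged then, once.
The state is a dict: "time_s": time; "joints": joint angles; "qvel": joint speeds; "joint_efforts": joint torques, N m; "tcp_pos": TCP position; "tool_rot": TCP orientation; "contact_force": force on the tool from outside, world axes, zero at the start; "ft_torque": the same for the moment, N m; "opening": finger opening in m; "grasp_force": force on a finger pad.
Only numpy, scipy, OpenCV 4.12 (cv2) and the standard library are available. Lean on these libraries where they do the work, as an engineer would, in place of code of your own. Each camera call takes 0.05 s, during which the arm holds its last target. There are 200 camera calls.

## Working session

There is one attempt and no reset: what is moved stays moved. The work goes in short steps, Python scripts to look and compute and a tool call to move; the robot and the scene stay as the last step left them, time stands still between calls to the robot, and variables do not carry over. Pictures are saved under pics/ and viewed, at most 10 in all, crops included, and the job is handed in when it is done.

Besides the shell and the picture viewer there is one more tool, called after "Call:" as name(argument=value, ...), one argument or row to a line, values as JSON. send_rows: Moves the arm, as the interface text tells. Its arguments: {"type":"object","properties":{"motion":{"type":"array","items":{"type":"object","properties":{"x":{"type":"number"},"y":{"type":"number"},"z":{"type":"number"},"turn":{"type":"number"},"jaw":{"type":"number"}}}}},"required":["motion"]}

```bash
ls; mkdir -p pics
cat > h.py <<'E'
import numpy as np, cv2
from bench import env
from scipy.spatial.transform import Rotation as R
def q(w): return R.from_quat([w[1],w[2],w[3],w[0]])
def snap(name,fn=None):
    o=env.observe(); s=env.snapshot(name)
    if fn: cv2.imwrite('pics/'+fn+'.png',s['pixels'][:,:,::-1])
    if 'mount' in s:
        T=np.eye(4);T[:3,:3]=q(o['tool_rot']).as_matrix();T[:3,3]=o['tcp_pos'];T=T@np.array(s['mount'])
    else:
        T=np.eye(4);a=np.array(s['attitude']);T[:3,:3]=q(a).as_matrix() if a.size==4 else a.reshape(3,3);T[:3,3]=s['xyz']
    return dict(img=s['pixels'],K=np.array(s['camera_matrix']),k=s['k1'],T=T)
def ray(c,uv):
    p=cv2.undistortPoints(np.array([[uv]],float),c['K'],np.array([c['k'],0,0,0.]))[0,0]
    d=c['T'][:3,:3]@np.array([p[0],-p[1],-1]);return c['T'][:3,3],d/np.linalg.norm(d)
def atz(c,uv,z):
    o,d=ray(c,uv);return o+d*(z-o[2])/d[2]
def tri(*cu):
    A=0;b=0;rs=[ray(c,u) for c,u in cu]
    for o,d in rs:
        P=np.eye(3)-np.outer(d,d);A=A+P;b=b+P@o
    x=np.linalg.solve(A,b);return x,max(np.linalg.norm((np.eye(3)-np.outer(d,d))@(x-o)) for o,d in rs)
def proj(c,X):
    p=np.linalg.inv(c['T'])@np.append(X,1);a,b=p[0]/-p[2],-p[1]/-p[2];f=1+c['k']*(a*a+b*b)
    v=c['K']@np.array([a*f,b*f,1]);return v[:2]
E
python3 - <<'E'
from h import *
import pickle
d={n:snap(n,n+'0') for n in('top','side','wrist')}
pickle.dump(d,open('c0.pkl','wb'))
for n in d: print(n,d[n]['K'].tolist(),d[n]['k'],d[n]['T'].round(3).tolist())
cv2.imwrite('pics/ts.png',cv2.resize(np.hstack([d['top']['img'],d['side']['img']])[:,:,::-1],(800,300)))
E
```

```text
pics
top [[507.3271166370645, 0.0, 292.1581600494307], [0.0, 507.3271166370645, 210.95916303536714], [0.0, 0.0, 1.0]] -0.1616674711108773 [[-0.002, 0.991, -0.135, 0.397], [-1.0, -0.003, -0.009, 0.008], [-0.009, 0.135, 0.991, 1.104], [0.0, 0.0, 0.0, 1.0]]
side [[519.5593724103908, 0.0, 282.4311499902797], [0.0, 519.5593724103908, 201.96176730086003], [0.0, 0.0, 1.0]] 0.05198744115570218 [[0.957, 0.202, -0.206, 0.319], [-0.288, 0.612, -0.737, -0.747], [-0.023, 0.764, 0.644, 0.76], [0.0, 0.0, 0.0, 1.0]]
wrist [[376.86048597079457, 0.0, 283.5721349691886], [0.0, 376.86048597079457, 212.51016453850403], [0.0, 0.0, 1.0]] -0.01985235899129613 [[0.407, -0.87, -0.277, 0.164], [0.914, 0.387, 0.125, 0.557], [-0.001, -0.304, 0.953, 0.372], [0.0, 0.0, 0.0, 1.0]]
```

View pics/top0.png

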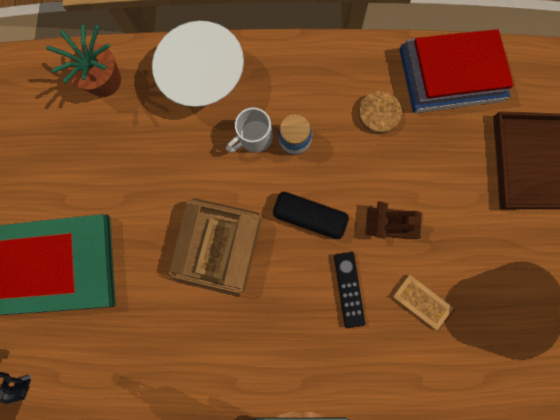

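View pics/side0.png

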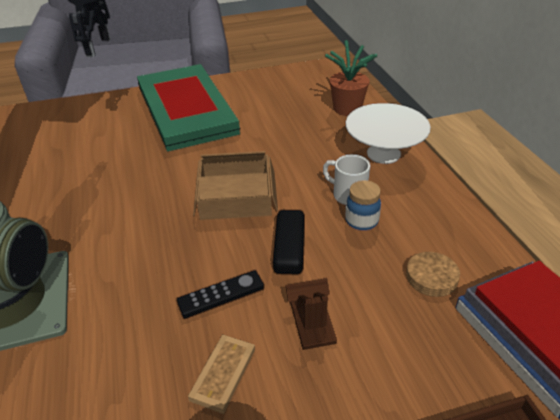

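The frame lookalikes are at top (217,248), inside the carton, and at (423,302) on the table at right. The image's left is +y, the robot's left, so the one in the carton is meant. The easel is at (395,222) in the top view and (312,308) in the side view. Next is an enlarged crop.

Run:
```python
from h import *
import pickle
d=pickle.load(open('c0.pkl','rb'));t=d['top']['img'];s=d['side']['img']
f=lambda im,x,y,w,h:cv2.resize(im[y:y+h,x:x+w],(400,300),interpolation=cv2.INTER_CUBIC)
# crop scale: top carton 120x90->x3.33
m=np.vstack([np.hstack([f(t,155,200,120,90),f(t,355,190,80,60)]),np.hstack([f(s,175,140,120,90),f(s,270,270,88,66)])])
cv2.imwrite('pics/crop0.png',m[:,:,::-1])
for n,u,z in[('carton',(215,247),.05),('frame',(217,248),.018),('easel groove',(383,221),.04),('mug',(255,130),.08),('case',(311,215),.04),('remote',(349,290),.018),('coast',(381,112),.02),('look',(423,302),.014)]: print(n,atz(d['top'],u,z).round(3))
```

```text
carton [0.465 0.178 0.05 ]
frame [0.465 0.179 0.018]
easel groove [ 0.52  -0.175  0.04 ]
mug [0.708 0.094 0.08 ]
case [ 0.533 -0.023  0.04 ]
remote [ 0.375 -0.103  0.018]
coast [ 0.768 -0.182  0.02 ]
look [ 0.348 -0.263  0.014]
```

View pics/crop0.png

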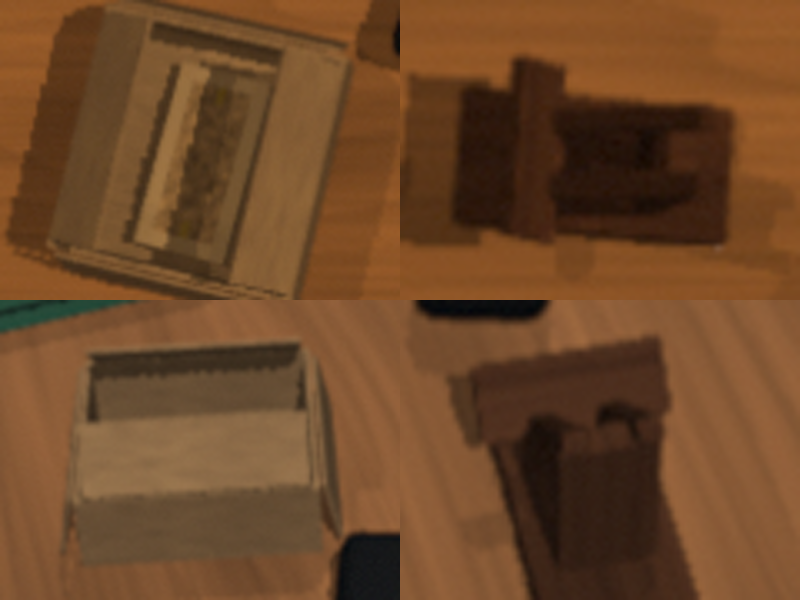

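Run:
```python
from h import *
o=env.observe();M=q(o['tool_rot']).as_matrix();print(M.round(3),np.degrees(np.arctan2(M[1],M[0])),o['opening'],o['contact_force'],env.finger_overhang)
```

```text
[[-0.914  0.407 -0.001]
 [ 0.407  0.914 -0.001]
 [ 0.    -0.001 -1.   ]] [ 156.00626692   66.00626887 -114.99486102] 0.08556169628083506 [-1.68974542  0.11085901  0.55086661] 0.1734
```

Call:
send_rows(
  motion=[
    {"x": 0.019, "y": -0.032, "jaw": 0},
    {"x": 0.019, "y": -0.032, "jaw": 0},
    {"x": 0.019, "y": -0.032, "jaw": 0},
    {"x": 0.019, "y": -0.032, "jaw": 0},
    {"x": 0.019, "y": -0.032, "jaw": 0},
    {"x": 0.019, "y": -0.032, "jaw": 0},
    {"x": 0.019, "y": -0.032, "jaw": 0},
    {"x": 0.019, "y": -0.032, "jaw": 0},
    {"x": 0.019, "y": -0.032, "jaw": 0},
    {"x": 0.019, "y": -0.032, "jaw": 0},
  ],
)

```text
validation failed for argument at $.mo...
```

Call:
send_rows(
  motion=[
    {"x": 0.019, "y": -0.032, "z": 0.0, "turn": 1.2, "jaw": 0.0},
    {"x": 0.019, "y": -0.032, "z": 0.0, "turn": 1.2, "jaw": 0.0},
    {"x": 0.019, "y": -0.032, "z": 0.0, "turn": 1.2, "jaw": 0.0},
    {"x": 0.019, "y": -0.032, "z": 0.0, "turn": 1.2, "jaw": 0.0},
    {"x": 0.019, "y": -0.032, "z": 0.0, "turn": 1.2, "jaw": 0.0},
    {"x": 0.019, "y": -0.032, "z": 0.0, "turn": 1.2, "jaw": 0.0},
    {"x": 0.019, "y": -0.032, "z": 0.0, "turn": 1.2, "jaw": 0.0},
    {"x": 0.019, "y": -0.032, "z": 0.0, "turn": 1.2, "jaw": 0.0},
    {"x": 0.019, "y": -0.032, "z": 0.0, "turn": 1.2, "jaw": 0.0},
    {"x": 0.019, "y": -0.032, "z": 0.0, "turn": 1.2, "jaw": 0.0},
  ],
)

```text
time_s: 1.15
tcp_pos: [0.4243, 0.2039, 0.4046]
tool_rot: [-0.0, 0.104, 0.995, 0.0]
contact_force: [0.6, -0.0, -0.0]
opening: -0.0001
grasp_force: 0.0
```

Run:
```python
from h import *
import pickle
pickle.dump(snap('wrist','w1'),open('w1.pkl','wb'))
```

```text
(no output)
```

View pics/w1.png

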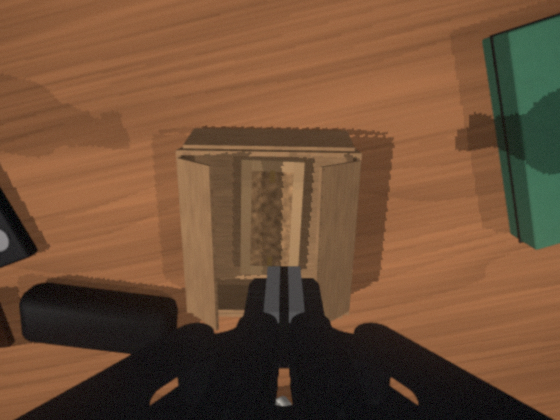

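Run:
```python
from h import *
import pickle
d=pickle.load(open('c0.pkl','rb'));t=d['top'];w=pickle.load(open('w1.pkl','rb'))
P=[atz(w,u,.054) for u in[(178,152),(361,153)]];print(P,np.linalg.norm(P[0]-P[1]))
a=P[1]-P[0];print('yaw',np.degrees(np.arctan2(a[1],a[0]))-90)
for u in[(170,273),(188,201.5),(260,214.5),(244,289)]: print(u,atz(t,u,.054).round(4))
print('tri near-left',tri((t,(170,273)),(w,(361,153))),'near right',tri((t,(244,289)),(w,(178,152))))
# frame: top face corners in wrist at z=.018
for u in[(241,161),(303,162),(295,279),(240,268)]: print('fr',u,atz(w,u,.018).round(4))
for u in[(182,65),(276,70),(135,243),(228,278)]: 
  v=(155+u[0]/3.3333,200+u[1]/3.3333);print('frT',atz(t,v,.018).round(4))
# easel crop top: scale 5, origin 355,190
e=lambda u:(355+u[0]/5,190+u[1]/5)
for n,u,z in[('ledge a',(515,57),.0556),('ledge b',(565,62),.0556),('ledge c',(513,237),.0556),('ledge d',(555,243),.0556),('foot a',(733,107),.0),('foot b',(720,243),0.0),('foot c',(462,85),0),('foot d',(457,222),0)]:
  print(n,atz(t,e((u[0]-400,u[1])),z).round(4))
g=lambda u:(270+(u[0]-400)*.22,270+(u[1]-300)*.22)
# side: ledge top ends left (472,367) right(662,337)
for a,b in[((513,237),(472,367)),((515,57),(662,337))]:
  print('ledge tip',tri((t,e((a[0]-400,a[1]))),(d['side'],g(b))))
```

```text
[array([0.37833764, 0.12320072, 0.054     ]), array([0.41125895, 0.27445913, 0.054     ])] 0.15479961205246193
yaw -12.278898976008378
(170, 273) [0.4107 0.2719 0.054 ]
(188, 201.5) [0.5612 0.237  0.054 ]
(260, 214.5) [0.533  0.0843 0.054 ]
(244, 289) [0.3785 0.1166 0.054 ]
tri near-left (array([0.41125167, 0.27378282, 0.05111136]), np.float64(0.001260804658075611)) near right (array([0.37897657, 0.11833085, 0.038656  ]), np.float64(0.0007526353400936059))
fr (241, 161) [0.4022 0.1682 0.018 ]
fr (303, 162) [0.4153 0.2255 0.018 ]
fr (295, 279) [0.5346 0.1936 0.018 ]
fr (240, 268) [0.5104 0.1403 0.018 ]
frT [0.5271 0.1964 0.018 ]
frT [0.5237 0.1349 0.018 ]
frT [0.4117 0.2251 0.018 ]
frT [0.3896 0.1645 0.018 ]
ledge a [ 0.5597 -0.163   0.0556]
ledge b [ 0.5575 -0.1841  0.0556]
ledge c [ 0.484  -0.1603  0.0556]
ledge d [ 0.4814 -0.1779  0.0556]
foot a [ 0.5456 -0.2691  0.    ]
foot b [ 0.4853 -0.2611  0.    ]
foot c [ 0.5558 -0.1482  0.    ]
foot d [ 0.4953 -0.1447  0.    ]
ledge tip (array([ 0.48443075, -0.16049863,  0.05499458]), np.float64(0.0003974189727633052))
ledge tip (array([ 0.56142553, -0.1641755 ,  0.04952232]), np.float64(0.0008373872579781036))
```

Call:
send_rows(
  motion=[
    {"x": 0.016, "y": -0.008, "z": -0.01, "turn": 0.0, "jaw": 0.0},
    {"x": 0.016, "y": -0.008, "z": -0.02, "turn": 0.0, "jaw": 0.0},
    {"x": 0.015, "y": -0.009, "z": -0.03, "turn": 0.0, "jaw": 0.0},
    {"x": 0.0, "y": 0.0, "z": -0.03, "turn": 0.0, "jaw": 0.0},
    {"x": 0.0, "y": 0.0, "z": -0.03, "turn": 0.0, "jaw": 0.0},
    {"x": 0.0, "y": 0.0, "z": -0.025, "turn": 0.0, "jaw": 0.0},
    {"x": 0.0, "y": 0.0, "z": -0.016, "turn": 0.0, "jaw": 0.0},
    {"x": 0.002, "y": 0.01, "z": 0.0, "turn": 0.0, "jaw": 0.0},
    {"x": 0.002, "y": 0.01, "z": 0.0, "turn": 0.0, "jaw": 0.0},
    {"x": 0.002, "y": 0.01, "z": 0.0, "turn": 0.0, "jaw": 0.0},
  ],
)

```text
time_s: 2.2
tcp_pos: [0.4773, 0.211, 0.2447]
tool_rot: [0.0, 0.104, 0.995, -0.001]
contact_force: [-1.8, -5.8, 3.4]
opening: 0.0
grasp_force: 1.9
```

Call:
send_rows(
  motion=[
    {"x": 0.002, "y": 0.008, "z": 0.0, "turn": 0.0, "jaw": 0.0},
    {"x": 0.002, "y": 0.008, "z": 0.0, "turn": 0.0, "jaw": 0.0},
    {"x": 0.002, "y": 0.008, "z": 0.0, "turn": 0.0, "jaw": 0.0},
    {"x": 0.002, "y": 0.008, "z": 0.0, "turn": 0.0, "jaw": 0.0},
    {"x": 0.002, "y": 0.008, "z": 0.0, "turn": 0.0, "jaw": 0.0},
    {"x": 0.0, "y": 0.004, "z": 0.0, "turn": 0.0, "jaw": 0.0},
    {"x": 0.0, "y": 0.0, "z": 0.0, "turn": 0.0, "jaw": 0.0},
  ],
)

```text
time_s: 2.9
tcp_pos: [0.4869, 0.255, 0.2436]
tool_rot: [0.0, 0.104, 0.995, 0.0]
contact_force: [0.2, 0.3, 0.7]
opening: -0.0002
grasp_force: 0.0
```

Call:
send_rows(
  motion=[
    {"x": -0.008, "y": -0.036, "z": 0.0, "turn": 0.0, "jaw": 0.0},
    {"x": -0.008, "y": -0.036, "z": 0.0, "turn": 0.0, "jaw": 0.0},
    {"x": -0.004, "y": -0.018, "z": 0.0, "turn": 0.0, "jaw": 0.0},
    {"x": -0.002, "y": -0.009, "z": 0.0, "turn": 0.0, "jaw": 0.0},
    {"x": -0.002, "y": -0.009, "z": 0.0, "turn": 0.0, "jaw": 0.0},
    {"x": -0.002, "y": -0.009, "z": 0.0, "turn": 0.0, "jaw": 0.0},
    {"x": -0.002, "y": -0.009, "z": 0.0, "turn": 0.0, "jaw": 0.0},
    {"x": -0.002, "y": -0.009, "z": 0.0, "turn": 0.0, "jaw": 0.0},
    {"x": -0.002, "y": -0.009, "z": 0.0, "turn": 0.0, "jaw": 0.0},
    {"x": -0.001, "y": -0.007, "z": 0.0, "turn": 0.0, "jaw": 0.0},
  ],
)

```text
time_s: 3.9
tcp_pos: [0.4535, 0.1027, 0.2436]
tool_rot: [-0.0, 0.105, 0.995, 0.0]
contact_force: [1.1, 1.6, 0.5]
opening: 0.0003
grasp_force: 0.7
```

Run:
```python
from h import *
o=env.observe();c=np.array([.4715,.179]);p=np.array(o['tcp_pos'][:2])-c
print('y_c',p@[.213,.977],'x_c',p@[.977,-.213],o['contact_force'])
```

```text
y_c -0.07840980833637017 x_c -0.0013022041618119783 [1.12870956 1.60974032 0.51793371]
```

Call:
send_rows(
  motion=[
    {"x": 0.0, "y": 0.02, "z": 0.02, "turn": 0.0, "jaw": 0.0},
    {"x": 0.0, "y": 0.03, "z": 0.03, "turn": 0.0, "jaw": 0.2},
    {"x": -0.01, "y": 0.04, "z": 0.03, "turn": 0.0, "jaw": 1.0},
    {"x": -0.02, "y": 0.0, "z": 0.03, "turn": 0.0, "jaw": 1.0},
    {"x": -0.025, "y": 0.0, "z": 0.03, "turn": 0.0, "jaw": 1.0},
    {"x": 0.0, "y": 0.0, "z": 0.0, "turn": 0.0, "jaw": 1.0},
  ],
)

```text
time_s: 4.5
tcp_pos: [0.3975, 0.1925, 0.3865]
tool_rot: [0.002, 0.104, 0.995, 0.001]
contact_force: [-0.3, 1.2, -0.2]
opening: 0.0722
grasp_force: 0.0
```

Run:
```python
from h import *
import pickle
w=snap('wrist','w2');t=snap('top','t2');pickle.dump((w,t),open('w2.pkl','wb'))
im=t['img'][190:300,150:280];b=cv2.resize(im,(520,440),interpolation=cv2.INTER_CUBIC)
a=w['img'][60:390,120:420];a=cv2.resize(a,(400,440))
cv2.imwrite('pics/m2.png',cv2.resize(np.hstack([a,b]),(800,383))[:,:,::-1])
a=cv2.resize(w['img'][60:390,120:420],(545,600),interpolation=cv2.INTER_CUBIC)
cv2.imwrite('pics/m2.png',np.hstack([a,np.vstack([cv2.resize(im,(255,216)),np.zeros((384,255,3),np.uint8)])])[:,:,::-1])
```

```text
(no output)
```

View pics/m2.png

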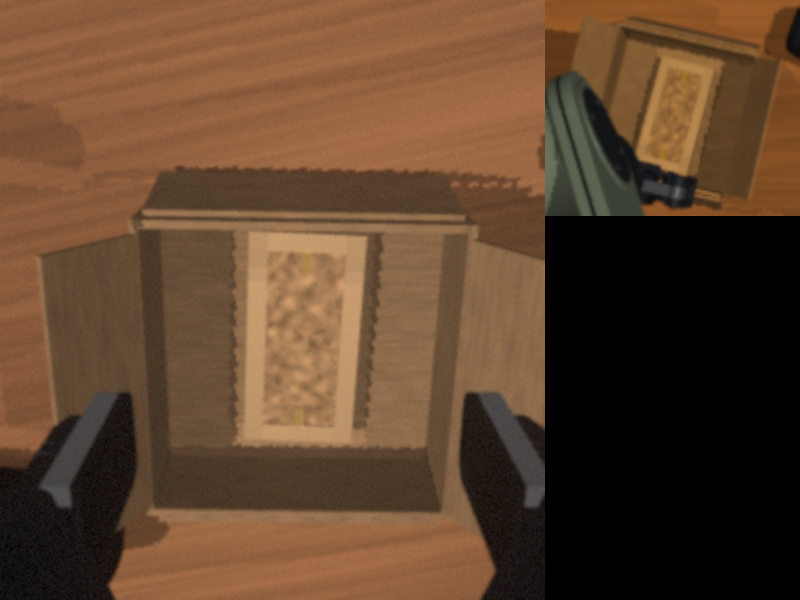

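Run:
```python
from h import *
import pickle
w,t=pickle.load(open('w2.pkl','rb'))
f=lambda u:(120+u[0]/1.8167,60+u[1]/1.818)
C=[atz(w,f(u),.018) for u in[(249,233),(366,236),(352,442),(245,440)]];C=np.array(C)
print(C.round(4),C.mean(0),[np.linalg.norm(C[i]-C[i-1]).round(4) for i in range(4)])
n=(C[0]+C[1])/2;m=(C[2]+C[3])/2;print(n,m,'yaw',np.degrees(np.arctan2(*(m-n)[1::-1])))
g=lambda u:(150+(u[0]-545)/1.9615,190+u[1]/1.9615)
print(tri((w,f((245,440))),(t,g((714,68)))),tri((w,f((352,442))),(t,g((662,57)))))
for s,e in[((135,222),(474,230)),((150,513),(443,514))]:
  print('rim',atz(w,f(s),.054),atz(w,f(e),.054))
```

```text
[[0.4021 0.1687 0.018 ]
 [0.4159 0.2263 0.018 ]
 [0.5314 0.1977 0.018 ]
 [0.5177 0.1394 0.018 ]] [0.46675265 0.1830339  0.018     ] [np.float64(0.1193), np.float64(0.0592), np.float64(0.119), np.float64(0.06)]
[0.40896174 0.19750598 0.018     ] [0.52454355 0.16856183 0.018     ] yaw -14.058960815278743
(array([0.51610799, 0.13895765, 0.01960702]), np.float64(0.0009743562902027199)) (array([0.52804005, 0.19673899, 0.02240697]), np.float64(0.001281881007394828))
rim [0.37805281 0.12406971 0.054     ] [0.41328446 0.27273596 0.054     ]
rim [0.52882592 0.0885246  0.054     ] [0.56126835 0.23759705 0.054     ]
```

Call:
send_rows(
  motion=[
    {"x": 0.014, "y": 0.0, "z": -0.03, "turn": -0.9, "jaw": 1.0},
    {"x": 0.013, "y": 0.001, "z": -0.04, "turn": -0.9, "jaw": 1.0},
    {"x": 0.0, "y": 0.0, "z": -0.04, "turn": 0.0, "jaw": 1.0},
    {"x": 0.0, "y": 0.0, "z": -0.04, "turn": 0.0, "jaw": 1.0},
    {"x": 0.0, "y": 0.0, "z": -0.03, "turn": 0.0, "jaw": 1.0},
    {"x": 0.0, "y": 0.0, "z": -0.018, "turn": 0.0, "jaw": 1.0},
    {"x": 0.0, "y": 0.0, "z": 0.0, "turn": 0.0, "jaw": 1.0},
  ],
)

```text
time_s: 5.3
tcp_pos: [0.4251, 0.1924, 0.1814]
tool_rot: [-0.004, 0.12, 0.993, -0.002]
contact_force: [-0.1, -0.8, 0.6]
opening: 0.0854
grasp_force: 0.0
```

Run:
```python
from h import *
o=env.observe();M=q(o['tool_rot']).as_matrix();print(np.degrees(np.arctan2(M[1,1],M[0,1])),o['contact_force'],o['tcp_pos'],o['opening'])
```

```text
76.162267923074 [-0.13563318 -0.75340085  0.58280817] [0.42514701 0.19241463 0.18144034] 0.08541286235311019
```

Call:
send_rows(
  motion=[
    {"x": 0.0, "y": 0.001, "z": -0.006, "turn": 0.0, "jaw": 0.8},
    {"x": 0.0, "y": 0.0, "z": 0.0, "turn": 0.0, "jaw": 0.4},
    {"x": 0.0, "y": 0.0, "z": 0.0, "turn": 0.0, "jaw": 0.4},
    {"x": 0.0, "y": 0.0, "z": 0.0, "turn": 0.0, "jaw": 0.4},
    {"x": 0.0, "y": 0.0, "z": 0.0, "turn": 0.0, "jaw": 0.4},
  ],
)

```text
time_s: 5.8
tcp_pos: [0.4262, 0.1946, 0.1797]
tool_rot: [0.001, 0.12, 0.993, 0.0]
contact_force: [0.2, -0.1, 1.5]
opening: 0.0582
grasp_force: 64.1
```

Call:
send_rows(
  motion=[
    {"x": 0.0, "y": 0.0, "z": 0.0, "turn": 0.0, "jaw": 0.8},
    {"x": 0.0, "y": 0.0, "z": -0.005, "turn": 0.0, "jaw": 0.8},
    {"x": 0.0, "y": 0.0, "z": 0.0, "turn": 0.0, "jaw": 0.8},
    {"x": 0.0, "y": 0.0, "z": 0.0, "turn": 0.0, "jaw": 0.4},
    {"x": 0.0, "y": 0.0, "z": 0.0, "turn": 0.0, "jaw": 0.4},
    {"x": 0.0, "y": 0.0, "z": 0.0, "turn": 0.0, "jaw": 0.4},
  ],
)

```text
time_s: 6.4
tcp_pos: [0.426, 0.1945, 0.1745]
tool_rot: [0.0, 0.12, 0.993, 0.0]
contact_force: [-1.4, -0.2, 5.7]
opening: 0.0584
grasp_force: 64.6
```

Call:
send_rows(
  motion=[
    {"x": 0.0, "y": 0.0, "z": 0.01, "turn": 0.0, "jaw": 0.4},
    {"x": 0.0, "y": 0.0, "z": 0.02, "turn": 0.0, "jaw": 0.4},
    {"x": 0.0, "y": 0.0, "z": 0.03, "turn": 0.0, "jaw": 0.4},
    {"x": 0.0, "y": 0.0, "z": 0.03, "turn": 0.0, "jaw": 0.4},
    {"x": 0.0, "y": 0.0, "z": 0.03, "turn": 0.0, "jaw": 0.4},
    {"x": 0.0, "y": 0.0, "z": 0.03, "turn": 0.0, "jaw": 0.4},
    {"x": 0.0, "y": 0.0, "z": 0.03, "turn": 0.0, "jaw": 0.4},
    {"x": 0.0, "y": 0.0, "z": 0.02, "turn": 0.0, "jaw": 0.4},
    {"x": 0.0, "y": 0.0, "z": 0.01, "turn": 0.0, "jaw": 0.4},
    {"x": 0.0, "y": 0.0, "z": 0.0, "turn": 0.0, "jaw": 0.4},
  ],
)

```text
time_s: 7.4
tcp_pos: [0.426, 0.1946, 0.3853]
tool_rot: [0.001, 0.12, 0.993, 0.001]
contact_force: [0.8, 0.5, -0.8]
opening: 0.0584
grasp_force: 64.2
```

Run:
```python
from h import *
import pickle
o=env.observe();print(o['tcp_pos'],o['ft_torque'],o['contact_force'])
w=snap('wrist');s=snap('side');pickle.dump((w,s),open('w3.pkl','wb'))
cv2.imwrite('pics/m3.png',np.hstack([cv2.resize(w['img'],(400,300)),cv2.resize(s['img'][60:210,130:330],(400,300))])[:,:,::-1])
```

```text
[0.42602396 0.19455299 0.38528825] [0.05597145 0.04753127 0.00673236] [ 0.82647002  0.45378551 -0.84534979]
```

View pics/m3.png

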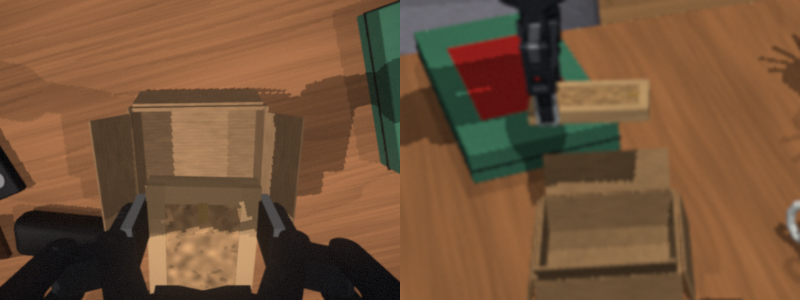

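Call:
send_rows(
  motion=[
    {"x": 0.0, "y": 0.0, "z": -0.04, "turn": 0.0, "jaw": 0.4},
    {"x": 0.0, "y": 0.0, "z": -0.04, "turn": 0.0, "jaw": 0.4},
    {"x": 0.0, "y": 0.0, "z": -0.04, "turn": 0.0, "jaw": 0.4},
    {"x": 0.0, "y": 0.0, "z": -0.04, "turn": 0.0, "jaw": 0.4},
    {"x": 0.0, "y": 0.0, "z": -0.03, "turn": 0.0, "jaw": 0.4},
    {"x": 0.0, "y": 0.0, "z": -0.018, "turn": 0.0, "jaw": 0.4},
    {"x": 0.0, "y": 0.0, "z": 0.0, "turn": 0.0, "jaw": 0.4},
    {"x": 0.0, "y": 0.0, "z": 0.0, "turn": 0.0, "jaw": 0.85},
    {"x": 0.0, "y": 0.0, "z": 0.0, "turn": 0.0, "jaw": 0.85},
    {"x": 0.013, "y": -0.003, "z": 0.0, "turn": 0.0, "jaw": 0.85},
  ],
)

```text
time_s: 8.5
tcp_pos: [0.438, 0.1913, 0.1757]
tool_rot: [-0.001, 0.119, 0.993, -0.001]
contact_force: [-0.3, 0.6, 0.1]
opening: 0.0728
grasp_force: 0.0
```

Call:
send_rows(
  motion=[
    {"x": 0.013, "y": -0.003, "z": 0.0, "turn": 0.0, "jaw": 0.85},
    {"x": 0.0, "y": 0.0, "z": -0.001, "turn": 0.0, "jaw": 0.85},
    {"x": 0.0, "y": 0.0, "z": 0.0, "turn": 0.0, "jaw": 0.4},
    {"x": 0.0, "y": 0.0, "z": 0.0, "turn": 0.0, "jaw": 0.4},
    {"x": 0.0, "y": 0.0, "z": 0.0, "turn": 0.0, "jaw": 0.4},
    {"x": 0.0, "y": 0.0, "z": 0.0, "turn": 0.0, "jaw": 0.4},
  ],
)

```text
time_s: 9.1
tcp_pos: [0.4522, 0.1885, 0.1756]
tool_rot: [0.001, 0.12, 0.993, 0.0]
contact_force: [1.0, -3.3, 5.4]
opening: 0.0584
grasp_force: 64.6
```

Call:
send_rows(
  motion=[
    {"x": 0.0, "y": 0.0, "z": 0.02, "turn": 0.0, "jaw": 0.4},
    {"x": 0.0, "y": 0.0, "z": 0.025, "turn": 0.5, "jaw": 0.4},
    {"x": 0.0, "y": 0.0, "z": 0.02, "turn": 1.0, "jaw": 0.4},
    {"x": -0.012, "y": 0.003, "z": 0.0, "turn": 0.0, "jaw": 0.4},
    {"x": -0.0115, "y": 0.002, "z": 0.0, "turn": 0.0, "jaw": 0.4},
    {"x": 0.0, "y": 0.0, "z": -0.007, "turn": 0.0, "jaw": 0.4},
    {"x": 0.0, "y": 0.0, "z": -0.006, "turn": 0.0, "jaw": 0.4},
    {"x": 0.0, "y": 0.0, "z": -0.003, "turn": 0.0, "jaw": 0.4},
  ],
)

```text
time_s: 9.9
tcp_pos: [0.4282, 0.1936, 0.2234]
tool_rot: [-0.001, 0.107, 0.994, -0.0]
contact_force: [-1.0, -2.3, 14.0]
opening: 0.0585
grasp_force: 66.1
```

Call:
send_rows(
  motion=[
    {"x": 0.0, "y": 0.0, "z": -0.002, "turn": 0.0, "jaw": 0.4},
    {"x": 0.0, "y": 0.0, "z": -0.002, "turn": 0.0, "jaw": 0.4},
    {"x": 0.0, "y": 0.0, "z": -0.002, "turn": 0.0, "jaw": 0.4},
    {"x": 0.0, "y": 0.0, "z": -0.002, "turn": 0.0, "jaw": 0.4},
    {"x": 0.0, "y": 0.0, "z": -0.002, "turn": 0.0, "jaw": 0.4},
  ],
)

```text
time_s: 10.4
tcp_pos: [0.4302, 0.1934, 0.2152]
tool_rot: [0.002, 0.107, 0.994, 0.0]
contact_force: [2.7, -4.9, 16.6]
opening: 0.058
grasp_force: 69.5
```

Call:
send_rows(
  motion=[
    {"x": 0.0, "y": 0.0, "z": -0.002, "turn": 0.0, "jaw": 0.4},
    {"x": 0.0, "y": 0.0, "z": -0.002, "turn": 0.0, "jaw": 0.4},
    {"x": 0.01, "y": -0.002, "z": 0.003, "turn": 0.0, "jaw": 0.4},
    {"x": 0.01, "y": -0.002, "z": 0.001, "turn": 0.0, "jaw": 0.4},
    {"x": 0.01, "y": -0.002, "z": 0.0, "turn": 0.0, "jaw": 0.4},
    {"x": 0.0, "y": 0.0, "z": 0.0, "turn": 0.0, "jaw": 0.4},
  ],
)

```text
time_s: 11.0
tcp_pos: [0.46, 0.1874, 0.2136]
tool_rot: [0.0, 0.108, 0.994, 0.0]
contact_force: [1.0, 0.2, -1.1]
opening: 0.0583
grasp_force: 68.7
```

Run:
```python
from h import *
import pickle
o=env.observe();print(o['tcp_pos'],o['contact_force'])
w=snap('wrist');s=snap('side');pickle.dump((w,s),open('w4.pkl','wb'))
cv2.imwrite('pics/m4.png',np.hstack([cv2.resize(w['img'],(400,300)),cv2.resize(s['img'][110:230,160:320],(400,300),interpolation=cv2.INTER_CUBIC)])[:,:,::-1])
```

```text
[0.46001717 0.18739604 0.21357115] [ 1.0495514   0.20416472 -1.13709892]
```

View pics/m4.png

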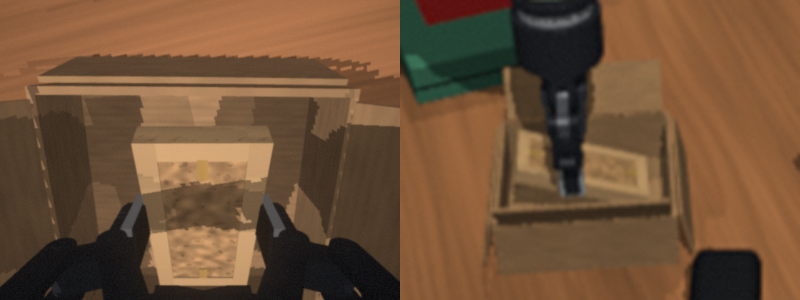

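Call:
send_rows(
  motion=[
    {"x": 0.008, "y": -0.002, "z": 0.0, "turn": 0.0, "jaw": 0.4},
    {"x": 0.008, "y": -0.002, "z": 0.0, "turn": 0.0, "jaw": 0.4},
    {"x": 0.003, "y": -0.0005, "z": 0.002, "turn": 0.0, "jaw": 0.4},
    {"x": 0.003, "y": -0.0005, "z": 0.004, "turn": 0.0, "jaw": 0.4},
    {"x": 0.003, "y": -0.0005, "z": 0.004, "turn": 0.0, "jaw": 0.4},
    {"x": 0.003, "y": -0.0005, "z": 0.004, "turn": 0.0, "jaw": 0.4},
  ],
)

```text
time_s: 11.7
tcp_pos: [0.4826, 0.1812, 0.2264]
tool_rot: [-0.008, 0.108, 0.994, -0.002]
contact_force: [-13.8, 5.1, 0.3]
opening: 0.0583
grasp_force: 68.3
```

Call:
send_rows(
  motion=[
    {"x": 0.003, "y": -0.0005, "z": 0.003, "turn": 0.0, "jaw": 0.4},
    {"x": 0.003, "y": -0.0007, "z": 0.003, "turn": 0.0, "jaw": 0.4},
    {"x": 0.003, "y": -0.0007, "z": 0.003, "turn": 0.0, "jaw": 0.4},
    {"x": 0.004, "y": -0.001, "z": 0.003, "turn": 0.0, "jaw": 0.4},
    {"x": 0.004, "y": -0.001, "z": 0.002, "turn": 0.0, "jaw": 0.4},
  ],
)

```text
time_s: 12.2
tcp_pos: [0.4956, 0.1778, 0.2399]
tool_rot: [-0.015, 0.109, 0.994, -0.002]
contact_force: [-26.4, 13.1, 9.9]
opening: 0.0584
grasp_force: 65.0
```

Call:
send_rows(
  motion=[
    {"x": 0.0, "y": 0.0, "z": 0.003, "turn": 0.0, "jaw": 0.4},
    {"x": 0.0, "y": 0.0, "z": 0.002, "turn": 0.0, "jaw": 0.4},
    {"x": 0.0, "y": 0.0, "z": 0.0, "turn": 0.0, "jaw": 0.4},
  ],
)

```text
time_s: 12.5
tcp_pos: [0.499, 0.1772, 0.2458]
tool_rot: [-0.008, 0.108, 0.994, -0.002]
contact_force: [-12.4, 2.0, 2.5]
opening: 0.0582
grasp_force: 64.5
```

Call:
send_rows(
  motion=[
    {"x": 0.003, "y": -0.0007, "z": 0.001, "turn": 0.0, "jaw": 0.4},
    {"x": 0.003, "y": -0.0007, "z": 0.001, "turn": 0.0, "jaw": 0.4},
    {"x": 0.003, "y": -0.0007, "z": 0.001, "turn": 0.0, "jaw": 0.4},
    {"x": 0.003, "y": -0.0007, "z": 0.001, "turn": 0.0, "jaw": 0.4},
    {"x": 0.003, "y": -0.0007, "z": 0.001, "turn": 0.0, "jaw": 0.4},
    {"x": 0.003, "y": -0.0007, "z": 0.001, "turn": 0.0, "jaw": 0.4},
    {"x": 0.003, "y": -0.0007, "z": 0.001, "turn": 0.0, "jaw": 0.4},
  ],
)

```text
time_s: 13.2
tcp_pos: [0.5212, 0.1728, 0.2537]
tool_rot: [-0.006, 0.108, 0.994, -0.001]
contact_force: [-6.6, 4.2, 0.2]
opening: 0.0577
grasp_force: 63.7
```

Call:
send_rows(
  motion=[
    {"x": 0.003, "y": -0.0007, "z": 0.0, "turn": 0.0, "jaw": 0.4},
    {"x": 0.003, "y": -0.0007, "z": 0.0, "turn": 0.0, "jaw": 0.4},
    {"x": 0.003, "y": -0.0007, "z": 0.0, "turn": 0.0, "jaw": 0.4},
    {"x": 0.003, "y": -0.0007, "z": 0.0, "turn": 0.0, "jaw": 0.4},
    {"x": 0.003, "y": -0.0007, "z": 0.0, "turn": 0.0, "jaw": 0.4},
    {"x": 0.002, "y": -0.0004, "z": 0.0, "turn": 0.0, "jaw": 0.4},
    {"x": 0.0, "y": 0.0, "z": 0.0, "turn": 0.0, "jaw": 0.4},
  ],
)

```text
time_s: 13.9
tcp_pos: [0.5399, 0.1687, 0.254]
tool_rot: [-0.003, 0.108, 0.994, -0.001]
contact_force: [-6.8, 1.5, 1.9]
opening: 0.0568
grasp_force: 62.7
```

Call:
send_rows(
  motion=[
    {"x": -0.005, "y": 0.001, "z": 0.02, "turn": 0.0, "jaw": 0.4},
    {"x": 0.0, "y": 0.0, "z": 0.03, "turn": 0.0, "jaw": 0.4},
    {"x": 0.0, "y": 0.0, "z": 0.035, "turn": 0.0, "jaw": 0.4},
    {"x": 0.0, "y": 0.0, "z": 0.035, "turn": 0.0, "jaw": 0.4},
    {"x": 0.0, "y": 0.0, "z": 0.03, "turn": 0.0, "jaw": 0.4},
  ],
)

```text
time_s: 14.4
tcp_pos: [0.5365, 0.1697, 0.4067]
tool_rot: [0.001, 0.107, 0.994, 0.0]
contact_force: [0.5, 1.6, -1.9]
opening: 0.0563
grasp_force: 63.6
```

Call:
send_rows(
  motion=[
    {"x": -0.002, "y": -0.03, "z": 0.0, "turn": -6.2, "jaw": 0.4},
    {"x": -0.002, "y": -0.04, "z": 0.0, "turn": -8.2, "jaw": 0.4},
    {"x": -0.002, "y": -0.04, "z": 0.0, "turn": -8.2, "jaw": 0.4},
    {"x": -0.002, "y": -0.04, "z": 0.0, "turn": -8.4, "jaw": 0.4},
    {"x": -0.002, "y": -0.04, "z": 0.0, "turn": -8.4, "jaw": 0.4},
    {"x": -0.002, "y": -0.04, "z": 0.0, "turn": -8.4, "jaw": 0.4},
    {"x": -0.002, "y": -0.04, "z": 0.0, "turn": -8.4, "jaw": 0.4},
    {"x": -0.002, "y": -0.04, "z": 0.0, "turn": -8.4, "jaw": 0.4},
    {"x": -0.002, "y": -0.04, "z": 0.0, "turn": -8.4, "jaw": 0.4},
    {"x": -0.002, "y": -0.034, "z": 0.0, "turn": -8.4, "jaw": 0.4},
  ],
)

```text
time_s: 15.4
tcp_pos: [0.5161, -0.2163, 0.4047]
tool_rot: [0.001, 0.732, 0.682, 0.0]
contact_force: [-0.5, 0.1, -0.1]
opening: 0.0564
grasp_force: 63.6
```

Call:
send_rows(
  motion=[
    {"x": 0.0, "y": 0.0, "z": 0.0, "turn": 0.0, "jaw": 0.4},
    {"x": 0.0, "y": 0.0, "z": 0.0, "turn": 0.0, "jaw": 0.4},
  ],
)

```text
time_s: 15.6
tcp_pos: [0.5163, -0.2147, 0.4043]
tool_rot: [0.0, 0.73, 0.684, 0.0]
contact_force: [-0.6, 0.6, -1.1]
opening: 0.0564
grasp_force: 63.6
```

Run:
```python
from h import *
import pickle
o=env.observe();M=q(o['tool_rot']).as_matrix();print(o['tcp_pos'],M.round(3),np.degrees(np.arctan2(M[1,1],M[0,1])),np.array(o['joints']).round(2),o['ft_torque'])
w=snap('wrist');s=snap('side');t=snap('top');pickle.dump((w,s,t),open('w5.pkl','wb'))
f=cv2.resize(w['img'],(520,390),interpolation=cv2.INTER_CUBIC)
g=cv2.resize(s['img'][180:360,230:410],(280,280),interpolation=cv2.INTER_CUBIC);h=cv2.resize(t['img'][170:270,340:440],(280,280),interpolation=cv2.INTER_CUBIC)
m=np.zeros((600,800,3),np.uint8);m[:390,:520]=f;m[:280,520:]=g;m[280:560,520:]=h
cv2.imwrite('pics/m5.png',m[:,:,::-1])
```

```text
[ 0.51628147 -0.21472912  0.40433246] [[ 0.065  0.998  0.   ]
 [ 0.998 -0.065  0.   ]
 [ 0.     0.    -1.   ]] -3.7251576041044743 [-0.41  0.29  1.6   0.    1.24 -0.35] [0.03086849 0.02625115 0.00137696]
```

View pics/m5.png

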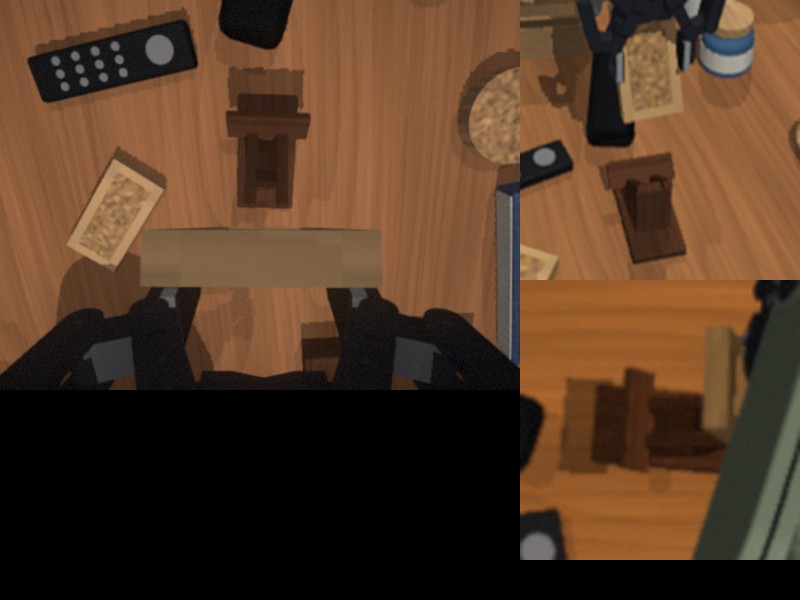

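Run:
```python
from h import *
import pickle
w,s,t=pickle.load(open('w5.pkl','rb'))
tcp=np.array([.51628,-.21473,.40433]);ye=np.array([.998,-.065,0]);xe=np.array([-.065,-.998,0])
def pl(c,u):
  o,d=ray(c,u);k=((tcp-o)@ye)/(d@ye);p=o+k*d-tcp;return (p@xe).round(4),(p[2]).round(4)
k=1/.92857
print('cam off',(w['T'][:3,3]-tcp).round(3))
for n,u in[('A front',(261,229)),('A rear',(261,287))]: print(n,pl(w,(u[0]*k,u[1]*k)))
S=lambda u:(230+(u[0]-520)/1.5556,180+u[1]/1.5556)
for n,u in[('B',(653.5,116)),('A edge?',(650,35))]: print(n,pl(s,S(u)),pl(s,S(u)))
# width at pixel for depth of top end
for r in(229,287):
  l,rr=ray(w,(141*k,r*k)),ray(w,(381*k,r*k));
  print('zdepth',[ .06/np.linalg.norm(rr[1]/(rr[1]@-w['T'][:3,2])-l[1]/(l[1]@-w['T'][:3,2]))])
# easel via wrist (xe-frame from wrist)
for n,u,z in[('tipL',(227,111),.0556),('tipR',(309,114),.0556),('ledge low L',(228,135),.0556),('footfL',(239,94),0.),('footfR',(297,96),0.),('railtop L',(237,206),.093),('railtop R',(291,207),.093)]: print(n,atz(w,(u[0]*k,u[1]*k),z).round(4))
tt=lambda u:(340+(u[0]-520)/2.8,170+(u[1]-280)/2.8)
for n,a,b in[('near tip',(227,111),(627,467)),('far tip',(309,114),(628,369))]: print(n,tri((w,(a[0]*k,a[1]*k)),(t,tt(b))))
```

```text
cam off [ 0.007  0.078 -0.032]
A front (np.float64(0.0339), np.float64(-0.2985))
A rear (np.float64(0.0788), np.float64(-0.2829))
B (np.float64(0.0102), np.float64(-0.2197)) (np.float64(0.0102), np.float64(-0.2197))
A edge? (np.float64(-0.0076), np.float64(-0.1301)) (np.float64(-0.0076), np.float64(-0.1301))
zdepth [np.float64(0.08726554745114978)]
zdepth [np.float64(0.0871644886825061)]
tipL [ 0.49   -0.1555  0.0556]
tipR [ 0.5621 -0.1628  0.0556]
ledge low L [ 0.4889 -0.1765  0.0556]
footfL [ 0.498  -0.1428  0.    ]
footfR [ 0.5571 -0.1486  0.    ]
railtop L [ 0.4948 -0.2317  0.093 ]
railtop R [ 0.5403 -0.2355  0.093 ]
near tip (array([ 0.48751407, -0.15920802,  0.04974347]), np.float64(0.0038007493929612494))
far tip (array([ 0.56016379, -0.16324162,  0.05768   ]), np.float64(0.0017555052456188003))
```

Run:
```python
from h import *
import pickle
w,s,t=pickle.load(open('w5.pkl','rb'))
a=cv2.resize(w['img'][230:330,130:430],(600,200),interpolation=cv2.INTER_CUBIC)  #x2
b=cv2.resize(s['img'][160:270,270:350],(291,400),interpolation=cv2.INTER_CUBIC) #x3.636
c=cv2.resize(t['img'][180:240,380:440],(400,400),interpolation=cv2.INTER_CUBIC) #x6.667
m=np.zeros((600,800,3),np.uint8);m[:200,:600]=a;m[200:,:291]=b;m[200:,300:700]=c
cv2.imwrite('pics/m6.png',m[:,:,::-1])
```

```text
(no output)
```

View pics/m6.png

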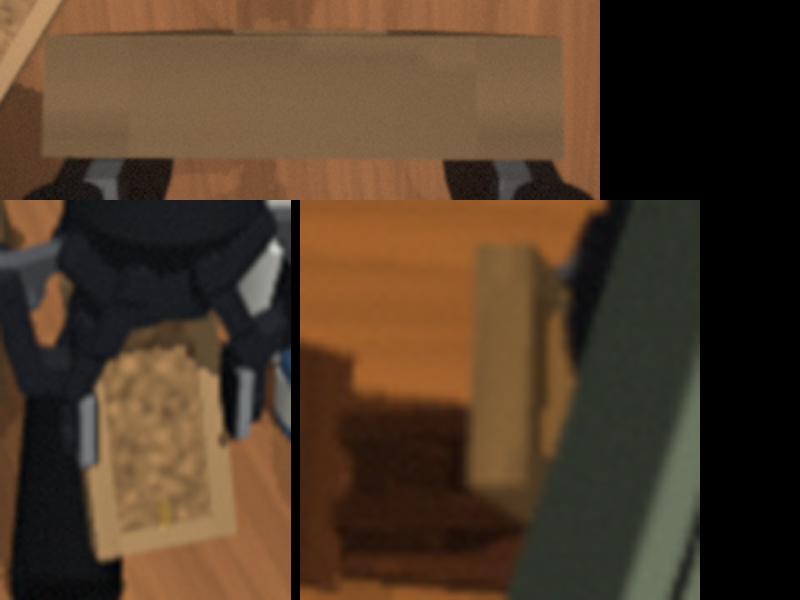

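```bash
cat > fit.py <<'E'
from h import *
from scipy.optimize import least_squares
def fitframe(obs,tcp,th0=20,A0=(-.037,-.11),w=None):
    ye=np.array([.998,-.065,0]);xe=np.array([-.065,-.998,0]);ez=np.array([0,0,1.])
    def pose(p):
        th=p[0];a=np.sin(th)*xe-np.cos(th)*ez;n=np.cos(th)*xe+np.sin(th)*ez
        Rm=R.from_rotvec([0,0,p[4]])*R.from_rotvec(p[5]*n)
        return tcp+p[1]*xe+p[2]*ez+p[3]*ye,Rm.apply(a),Rm.apply(ye),Rm.apply(n)
    def res(p):
        o,a,l,n=pose(p)
        return np.concatenate([proj(c,o+a*q0+l*q1+n*q2)-u for c,u,(q0,q1,q2) in obs])
    r=least_squares(res,[np.radians(th0),A0[0],A0[1],0,0,0],loss='soft_l1')
    return r.x,r.fun.round(1)
E
python3 - <<'E'
from fit import *
import pickle
w,s,t=pickle.load(open('w5.pkl','rb'))
tcp=np.array([.51628,-.21473,.40433])
W=lambda u:np.array([130+u[0]/2,230+u[1]/2]);S=lambda u:np.array([270+u[0]/3.636,160+(u[1]-200)/3.636]);T=lambda u:np.array([380+(u[0]-300)/6.667,180+(u[1]-200)/6.667])
L=.03
obs=[(w,W((45,36)),(0,-L,0)),(w,W((561,38)),(0,L,0)),(w,W((563,156)),(0,L,.014)),(w,W((41,157)),(0,-L,.014)),
(s,S((100,562)),(.12,-L,.014)),(s,S((236,530)),(.12,L,.014)),
(t,T((475,243)),(0,L,0)),(t,T((468,483)),(0,-L,0)),(t,T((532,250)),(0,L,.014)),(t,T((527,495)),(0,-L,.014))]
for o in(obs,obs[:4],obs[:6]):
  p,f=fitframe(o,tcp);print('tilt',np.degrees(p[0]).round(2),'A x,z,lat',p[1:4].round(4),'yaw,roll',np.degrees(p[4:]).round(2));print(f)
E
```

```text
tilt 20.38 A x,z,lat [-0.0441 -0.1127  0.0014] yaw,roll [-0.07 -0.11]
[-0.6 -0.3 -0.2 -1.  -0.4  0.8  0.5  0.1  0.  -1.1  0.5  0.8  0.5 -1.6
  0.4 -1.3  0.5 -2.7  0.2 -2.9]
tilt 21.2 A x,z,lat [-0.0441 -0.1127  0.0017] yaw,roll [-0.31 -1.77]
[-0.1 -0.6 -0.  -0.6 -0.2  0.7  0.4  0.5]
tilt 20.6 A x,z,lat [-0.0441 -0.1127  0.0014] yaw,roll [-0.12 -0.29]
[-0.4 -0.3 -0.  -0.9 -0.2  0.9  0.6  0.2 -0.1 -1.1  0.4  1. ]
```

Run:
```python
from fit import *
import pickle
d=pickle.load(open('c0.pkl','rb'));w,s,t2=pickle.load(open('w5.pkl','rb'));t=d['top'];k=1/.92857
e=lambda u:np.array([355+(u[0]-400)/5,190+u[1]/5]);W=lambda u:np.array(u)*k
S=lambda u:np.array([270+(u[0]-400)*.22,270+(u[1]-300)*.22])
# foot corners X,Y ; z=h unknown (foot top seen)
pts=[(t,e((733,107)),(.085,.03)),(t,e((720,243)),(.085,-.03)),(t,e((462,85)),(-.035,.03)),(t,e((457,222)),(-.035,-.03)),
(w,W((239,94)),(-.035,-.03)),(w,W((297,96)),(-.035,.03)),(w,W((237,206)),(.085,-.03)),(w,W((291,207)),(.085,.03))]
led=[(t,e((515,57)),.038),(t,e((513,237)),-.038),(w,W((227,111)),-.038),(w,W((309,114)),.038)]
def f(p):
  x=np.array([np.cos(p[2]),np.sin(p[2]),0]);y=np.array([-x[1],x[0],0]);o=np.array([p[0],p[1],0]);z=np.array([0,0,1.])
  r=[proj(c,o+x*X+y*Y+z*p[3])-u for c,u,(X,Y) in pts]+[proj(c,o+x*p[4]+y*Y+z*p[5])-u for c,u,Y in led]
  return np.concatenate(r)
r=least_squares(f,[.5234,-.181,np.radians(-95),.005,-.018,.053],loss='soft_l1')
print(r.x[:2].round(4),np.degrees(r.x[2]).round(2),r.x[3:].round(4));print(r.fun.round(1))
```

```text
[ 0.5239 -0.1806] -95.53 [ 0.0013 -0.0202  0.0399]
[-0.3 -0.   0.7 -0.3  0.3 -0.6 -0.8 -1.  -0.7  0.2  0.1  0.1  0.3 -0.5
 -0.3  0.1 -0.7 -0.7 -2.8 -1.3 -0.3  0.5 -0.4  0.1]
```

Call:
send_rows(
  motion=[
    {"x": 0.0, "y": -0.01, "z": 0.0, "turn": -0.9, "jaw": 0.4},
    {"x": -0.001, "y": -0.02, "z": 0.0, "turn": -0.9, "jaw": 0.4},
    {"x": -0.001, "y": -0.02, "z": -0.01, "turn": 0.0, "jaw": 0.4},
    {"x": -0.001, "y": -0.013, "z": -0.02, "turn": 0.0, "jaw": 0.4},
    {"x": 0.0, "y": 0.0, "z": -0.03, "turn": 0.0, "jaw": 0.4},
    {"x": 0.0, "y": 0.0, "z": -0.03, "turn": 0.0, "jaw": 0.4},
    {"x": 0.0, "y": 0.0, "z": -0.03, "turn": 0.0, "jaw": 0.4},
    {"x": 0.0, "y": 0.0, "z": -0.03, "turn": 0.0, "jaw": 0.4},
    {"x": 0.0, "y": 0.0, "z": -0.02, "turn": 0.0, "jaw": 0.4},
    {"x": 0.0, "y": 0.0, "z": 0.0, "turn": 0.0, "jaw": 0.4},
  ],
)

```text
time_s: 16.75
tcp_pos: [0.5128, -0.2765, 0.2313]
tool_rot: [-0.003, 0.74, 0.673, -0.001]
contact_force: [-0.3, -0.0, -1.0]
opening: 0.0562
grasp_force: 64.0
```

```bash
cat > es.py <<'E'
from h import *
G=np.array([.5239,-.1806]);XE=np.array([-.0958,-.9954]);YE=np.array([.9954,-.0958])
def st():
    o=env.observe();M=q(o['tool_rot']).as_matrix();p=np.array(o['tcp_pos'][:2])-G
    f=np.array(o['contact_force'])
    print('t',round(o['time_s'],2),'X %.4f Y %.4f z %.4f'%(p@XE,p@YE,o['tcp_pos'][2]),'yaw %.2f'%np.degrees(np.arctan2(M[1,1],M[0,1])),'F X %.1f Y %.1f Z %.1f'%(f[:2]@XE,f[:2]@YE,f[2]),'open %.4f'%o['opening'],'tilt',np.degrees([M[0,2],M[1,2]]).round(2))
E
python3 -c "from es import *;st()"
```

```text
t 16.75 X 0.0965 Y -0.0018 z 0.2313 yaw -5.45 F X 0.1 Y -0.3 Z -1.0 open 0.0562 tilt [-0.32  0.17]
```

Call:
send_rows(
  motion=[
    {"x": 0.0, "y": 0.0, "z": -0.003, "turn": 0.0, "jaw": 0.4},
    {"x": 0.0, "y": 0.002, "z": -0.001, "turn": 0.0, "jaw": 0.4},
    {"x": 0.0, "y": 0.002, "z": 0.0, "turn": 0.0, "jaw": 0.4},
    {"x": 0.0, "y": 0.002, "z": 0.0, "turn": 0.0, "jaw": 0.4},
    {"x": 0.0, "y": 0.0, "z": 0.0, "turn": 0.0, "jaw": 0.4},
  ],
)

```text
time_s: 17.25
tcp_pos: [0.5136, -0.2709, 0.2308]
tool_rot: [0.001, 0.74, 0.673, 0.0]
contact_force: [0.4, 0.0, -0.3]
opening: 0.0565
grasp_force: 64.0
```

```bash
python3 -c "from es import *;st()"
```

```text
t 17.25 X 0.0909 Y -0.0016 z 0.2308 yaw -5.47 F X -0.1 Y 0.4 Z -0.3 open 0.0565 tilt [ 0.06 -0.03]
```

Call:
send_rows(
  motion=[
    {"x": 0.0, "y": 0.0, "z": -0.002, "turn": 0.0, "jaw": 0.4},
    {"x": 0.0, "y": 0.0, "z": -0.002, "turn": 0.0, "jaw": 0.4},
    {"x": 0.0, "y": 0.0, "z": -0.002, "turn": 0.0, "jaw": 0.4},
    {"x": 0.0, "y": 0.0, "z": 0.0, "turn": 0.0, "jaw": 0.4},
  ],
)

```text
time_s: 17.65
tcp_pos: [0.5134, -0.2712, 0.2237]
tool_rot: [-0.0, 0.74, 0.672, -0.0]
contact_force: [-0.1, 0.6, -0.3]
opening: 0.0564
grasp_force: 64.4
```

```bash
python3 -c "from es import *;st()"
```

```text
t 17.65 X 0.0912 Y -0.0017 z 0.2237 yaw -5.50 F X -0.6 Y -0.1 Z -0.3 open 0.0564 tilt [-0.03  0.01]
```

Not in contact yet; going lower in small steps.

Call:
send_rows(
  motion=[
    {"x": 0.0, "y": 0.0, "z": -0.001, "turn": 0.0, "jaw": 0.4},
    {"x": 0.0, "y": 0.0, "z": -0.001, "turn": 0.0, "jaw": 0.4},
    {"x": 0.0, "y": 0.0, "z": -0.001, "turn": 0.0, "jaw": 0.4},
    {"x": 0.0, "y": 0.0, "z": -0.001, "turn": 0.0, "jaw": 0.4},
    {"x": 0.0, "y": 0.0, "z": 0.0, "turn": 0.0, "jaw": 0.4},
  ],
)

```text
time_s: 18.15
tcp_pos: [0.5136, -0.2713, 0.2223]
tool_rot: [0.001, 0.74, 0.672, 0.0]
contact_force: [-3.1, 0.9, 12.6]
opening: 0.0563
grasp_force: 65.9
```

Run:
```python
from es import *;st()
import pickle
w=snap('wrist');s=snap('side');pickle.dump((w,s),open('w7.pkl','wb'))
```

```text
t 18.15 X 0.0913 Y -0.0015 z 0.2223 yaw -5.49 F X -0.6 Y -3.2 Z 12.6 open 0.0563 tilt [ 0.07 -0.05]
```

Call:
send_rows(
  motion=[
    {"x": 0.0, "y": 0.001, "z": 0.001, "turn": 0.0, "jaw": 0.4},
    {"x": 0.0, "y": 0.001, "z": 0.0, "turn": 0.0, "jaw": 0.4},
    {"x": 0.0, "y": 0.001, "z": 0.0, "turn": 0.0, "jaw": 0.4},
    {"x": 0.0, "y": 0.001, "z": 0.0, "turn": 0.0, "jaw": 0.4},
    {"x": 0.0, "y": 0.0, "z": 0.0, "turn": 0.0, "jaw": 0.4},
  ],
)

```text
time_s: 18.75
tcp_pos: [0.5137, -0.2697, 0.2226]
tool_rot: [0.003, 0.739, 0.673, -0.002]
contact_force: [-3.2, -10.4, 5.8]
opening: 0.0563
grasp_force: 67.7
```

```bash
python3 -c "from es import *;st()"
```

```text
t 18.75 X 0.0896 Y -0.0016 z 0.2226 yaw -5.36 F X 10.7 Y -2.1 Z 5.8 open 0.0563 tilt [ 0.13 -0.41]
```

Call:
send_rows(
  motion=[
    {"x": 0.0, "y": 0.0, "z": 0.0, "turn": 0.0, "jaw": 0.75},
    {"x": 0.0, "y": 0.0, "z": 0.0, "turn": 0.0, "jaw": 0.9},
    {"x": 0.0, "y": 0.0, "z": 0.0, "turn": 0.0, "jaw": 0.9},
    {"x": 0.0, "y": 0.0, "z": 0.016, "turn": 0.0, "jaw": 0.9},
    {"x": 0.0, "y": 0.0, "z": 0.016, "turn": 0.0, "jaw": 0.9},
    {"x": 0.001, "y": 0.01, "z": 0.0, "turn": 0.0, "jaw": 0.9},
    {"x": 0.001, "y": 0.01, "z": 0.0, "turn": 0.0, "jaw": 0.9},
    {"x": 0.001, "y": 0.0095, "z": 0.0, "turn": 0.0, "jaw": 0.9},
    {"x": 0.0, "y": 0.0, "z": 0.0, "turn": 0.0, "jaw": 0.9},
  ],
)

```text
time_s: 19.65
tcp_pos: [0.5163, -0.2359, 0.2522]
tool_rot: [-0.001, 0.74, 0.673, -0.0]
contact_force: [-0.1, 0.6, -0.5]
opening: 0.0764
grasp_force: 0.0
```

Run:
```python
from es import *;st()
import pickle
o=env.observe();w=snap('wrist');s=snap('side');pickle.dump((w,s,o['tcp_pos']),open('w8.pkl','wb'))
a=cv2.resize(w['img'],(420,315));b=cv2.resize(s['img'][220:360,260:360],(379,530),interpolation=cv2.INTER_CUBIC)
m=np.zeros((600,800,3),np.uint8);m[:315,:420]=a;m[:530,420:799]=b
# predicted frame corners overlay test in wrist
cv2.imwrite('pics/m8.png',m[:,:,::-1])
```

```text
t 19.65 X 0.0558 Y -0.0022 z 0.2522 yaw -5.39 F X -0.6 Y -0.1 Z -0.5 open 0.0764 tilt [-0.11  0.08]
```

View pics/m8.png

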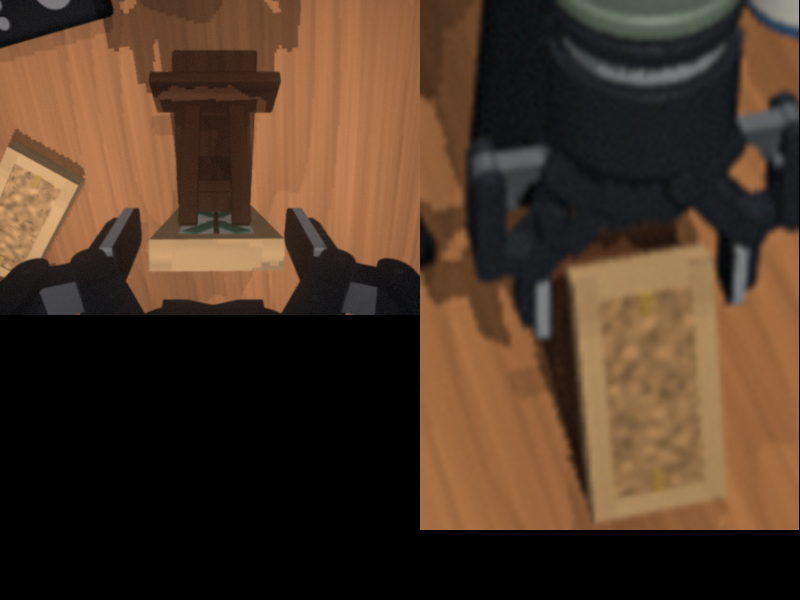

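Run:
```python
from fit import *
import pickle
w,s,tcp=pickle.load(open('w8.pkl','rb'));tcp=np.array(tcp);L=.03
W=lambda u:np.array(u)/.75;S=lambda u:np.array([260+(u[0]-420)/3.79,220+u[1]/3.786])
obs=[(w,W((150,240)),(0,-L,0)),(w,W((283,236)),(0,L,0)),(w,W((284,268)),(0,L,.014)),(w,W((150,271)),(0,-L,.014)),
(s,S((571,268)),(0,-L,.014)),(s,S((705,247)),(0,L,.014)),(s,S((596,520)),(.12,-L,.014)),(s,S((724,493)),(.12,L,.014))]
p,f=fitframe(obs,tcp,A0=(0,-.14));print('tilt',np.degrees(p[0]).round(2),'A front x,z,lat rel tcp',p[1:4].round(4),'yaw,roll',np.degrees(p[4:]).round(2));print(f)
th=p[0];A=p[1:3]+.007*np.array([np.cos(th),np.sin(th)]);
for dd in(0,.016,.02,.03,.12): print(dd,(A+dd*np.array([np.sin(th),-np.cos(th)])).round(4))
print('B z abs',tcp[2]+p[2]-.12*np.cos(th))
```

```text
tilt 17.99 A front x,z,lat rel tcp [-0.0071 -0.1409  0.0035] yaw,roll [-0.37 -1.47]
[-1.5 -0.4  0.8  0.4  0.3 -0.7 -0.5  0.2  2.7  4.2  3.8  3.7 -0.2 -0.2
  0.6  0.4]
0 [-0.0004 -0.1387]
0.016 [ 0.0045 -0.154 ]
0.02 [ 0.0057 -0.1578]
0.03 [ 0.0088 -0.1673]
0.12 [ 0.0366 -0.2529]
B z abs -0.0028110472569530254
```

Call:
send_rows(
  motion=[
    {"x": 0.002, "y": -0.006, "z": -0.003, "turn": 0.0, "jaw": 0.9},
    {"x": 0.0, "y": 0.0, "z": 0.0, "turn": 0.0, "jaw": 0.7},
    {"x": 0.0, "y": 0.0, "z": 0.0, "turn": 0.0, "jaw": 0.4},
    {"x": 0.0, "y": 0.0, "z": 0.0, "turn": 0.0, "jaw": 0.4},
    {"x": 0.0, "y": 0.0, "z": 0.0, "turn": 0.0, "jaw": 0.4},
  ],
)

```text
time_s: 20.25
tcp_pos: [0.5185, -0.2441, 0.2501]
tool_rot: [0.0, 0.74, 0.672, -0.0]
contact_force: [0.7, -2.5, -0.7]
opening: 0.059
grasp_force: 64.4
```

```bash
python3 -c "from es import *;st()"
```

```text
t 20.25 X 0.0637 Y 0.0008 z 0.2501 yaw -5.50 F X 2.4 Y 1.0 Z -0.7 open 0.0590 tilt [ 0.03 -0.05]
```

Call:
send_rows(
  motion=[
    {"x": 0.0, "y": -0.002, "z": 0.01, "turn": 0.0, "jaw": 0.4},
    {"x": 0.0, "y": 0.0, "z": 0.03, "turn": 0.0, "jaw": 0.4},
    {"x": 0.0, "y": 0.0, "z": 0.04, "turn": 0.0, "jaw": 0.4},
    {"x": 0.0, "y": 0.0, "z": 0.035, "turn": 0.0, "jaw": 0.4},
    {"x": 0.002, "y": 0.022, "z": 0.0, "turn": 0.0, "jaw": 0.4},
    {"x": 0.002, "y": 0.03, "z": 0.0, "turn": 0.0, "jaw": 0.4},
    {"x": 0.002, "y": 0.025, "z": -0.01, "turn": 0.0, "jaw": 0.4},
    {"x": 0.002, "y": 0.015, "z": -0.02, "turn": 0.0, "jaw": 0.4},
    {"x": 0.0, "y": 0.0, "z": -0.02, "turn": 0.0, "jaw": 0.4},
    {"x": 0.0, "y": 0.0, "z": 0.0, "turn": 0.0, "jaw": 0.4},
  ],
)

```text
time_s: 21.25
tcp_pos: [0.5255, -0.1527, 0.3134]
tool_rot: [-0.003, 0.74, 0.673, -0.001]
contact_force: [0.2, 0.4, -1.3]
opening: 0.059
grasp_force: 64.8
```

```bash
python3 -c "from es import *;st()"
```

```text
t 21.25 X -0.0279 Y -0.0011 z 0.3134 yaw -5.44 F X -0.4 Y 0.1 Z -1.3 open 0.0590 tilt [-0.31  0.12]
```

Call:
send_rows(
  motion=[
    {"x": 0.001, "y": 0.0, "z": -0.006, "turn": 0.0, "jaw": 0.4},
    {"x": 0.0, "y": 0.0, "z": -0.004, "turn": 0.0, "jaw": 0.4},
    {"x": 0.0, "y": 0.0, "z": -0.003, "turn": 0.0, "jaw": 0.4},
    {"x": 0.0, "y": 0.0, "z": 0.0, "turn": 0.0, "jaw": 0.4},
  ],
)

```text
time_s: 21.65
tcp_pos: [0.5275, -0.154, 0.3022]
tool_rot: [-0.0, 0.74, 0.672, 0.0]
contact_force: [1.6, 0.7, -2.0]
opening: 0.0596
grasp_force: 64.8
```

```bash
python3 -c "from es import *;st()"
```

```text
t 21.65 X -0.0269 Y 0.0010 z 0.3022 yaw -5.52 F X -0.9 Y 1.5 Z -2.0 open 0.0596 tilt [0. 0.]
```

Call:
send_rows(
  motion=[
    {"x": 0.0, "y": 0.0, "z": -0.002, "turn": 0.0, "jaw": 0.4},
    {"x": 0.0, "y": 0.0, "z": -0.002, "turn": 0.0, "jaw": 0.4},
    {"x": 0.0, "y": 0.0, "z": -0.002, "turn": 0.0, "jaw": 0.4},
    {"x": 0.0, "y": 0.0, "z": 0.0, "turn": 0.0, "jaw": 0.4},
  ],
)

```text
time_s: 22.05
tcp_pos: [0.5276, -0.1536, 0.2962]
tool_rot: [-0.0, 0.74, 0.672, 0.0]
contact_force: [0.2, 0.9, -1.1]
opening: 0.0594
grasp_force: 65.1
```

```bash
python3 -c "from es import *;st()"
```

```text
t 22.05 X -0.0273 Y 0.0011 z 0.2962 yaw -5.51 F X -1.0 Y 0.1 Z -1.1 open 0.0594 tilt [0.02 0.02]
```

Call:
send_rows(
  motion=[
    {"x": 0.0, "y": 0.0, "z": -0.0015, "turn": 0.0, "jaw": 0.4},
    {"x": 0.0, "y": 0.0, "z": -0.0015, "turn": 0.0, "jaw": 0.4},
    {"x": 0.0, "y": 0.0, "z": -0.001, "turn": 0.0, "jaw": 0.4},
    {"x": 0.0, "y": 0.0, "z": 0.0, "turn": 0.0, "jaw": 0.4},
  ],
)

```text
time_s: 22.45
tcp_pos: [0.528, -0.1527, 0.294]
tool_rot: [0.0, 0.741, 0.672, 0.002]
contact_force: [0.2, 6.5, 9.6]
opening: 0.0595
grasp_force: 66.3
```

```bash
python3 -c "from es import *;st()"
```

```text
t 22.45 X -0.0282 Y 0.0014 z 0.2940 yaw -5.56 F X -6.5 Y -0.4 Z 9.6 open 0.0595 tilt [0.18 0.14]
```

Call:
send_rows(
  motion=[
    {"x": -0.0003, "y": -0.0035, "z": 0.0012, "turn": 0.0, "jaw": 0.4},
    {"x": -0.0003, "y": -0.0035, "z": 0.001, "turn": 0.0, "jaw": 0.4},
    {"x": -0.0003, "y": -0.0035, "z": 0.001, "turn": 0.0, "jaw": 0.4},
    {"x": -0.0003, "y": -0.0035, "z": 0.0007, "turn": 0.0, "jaw": 0.4},
  ],
)

```text
time_s: 22.85
tcp_pos: [0.5266, -0.166, 0.2974]
tool_rot: [-0.001, 0.741, 0.672, 0.002]
contact_force: [-0.6, 8.9, 9.4]
opening: 0.059
grasp_force: 67.3
```

```bash
python3 -c "from es import *;st()"
```

```text
t 22.85 X -0.0147 Y 0.0012 z 0.2974 yaw -5.59 F X -8.8 Y -1.4 Z 9.4 open 0.0590 tilt [0.09 0.29]
```

Call:
send_rows(
  motion=[
    {"x": -0.0003, "y": -0.0035, "z": 0.0006, "turn": 0.0, "jaw": 0.4},
    {"x": -0.0003, "y": -0.0035, "z": 0.0004, "turn": 0.0, "jaw": 0.4},
    {"x": -0.0003, "y": -0.0035, "z": 0.0002, "turn": 0.0, "jaw": 0.4},
    {"x": -0.0003, "y": -0.0035, "z": 0.0, "turn": 0.0, "jaw": 0.4},
    {"x": -0.0003, "y": -0.0035, "z": -0.0002, "turn": 0.0, "jaw": 0.4},
    {"x": -0.0003, "y": -0.0035, "z": -0.0004, "turn": 0.0, "jaw": 0.4},
    {"x": -0.0003, "y": -0.0035, "z": -0.0006, "turn": 0.0, "jaw": 0.4},
  ],
)

```text
time_s: 23.55
tcp_pos: [0.5247, -0.191, 0.2987]
tool_rot: [-0.0, 0.741, 0.672, 0.002]
contact_force: [-0.7, 4.3, 15.9]
opening: 0.0594
grasp_force: 72.0
```

```bash
python3 -c "from es import *;st()"
```

```text
t 23.55 X 0.0103 Y 0.0018 z 0.2987 yaw -5.57 F X -4.2 Y -1.1 Z 15.9 open 0.0594 tilt [0.19 0.19]
```

Call:
send_rows(
  motion=[
    {"x": -0.0004, "y": -0.0035, "z": -0.0007, "turn": 0.0, "jaw": 0.4},
    {"x": -0.0004, "y": -0.0035, "z": -0.0009, "turn": 0.0, "jaw": 0.4},
    {"x": -0.0004, "y": -0.0035, "z": -0.001, "turn": 0.0, "jaw": 0.4},
    {"x": -0.0004, "y": -0.0035, "z": -0.0011, "turn": 0.0, "jaw": 0.4},
    {"x": -0.0004, "y": -0.0035, "z": -0.0013, "turn": 0.0, "jaw": 0.4},
    {"x": -0.0004, "y": -0.0035, "z": -0.0016, "turn": 0.0, "jaw": 0.4},
    {"x": -0.0004, "y": -0.0035, "z": -0.0017, "turn": 0.0, "jaw": 0.4},
  ],
)

```text
time_s: 24.25
tcp_pos: [0.5225, -0.2163, 0.2901]
tool_rot: [0.002, 0.741, 0.672, 0.002]
contact_force: [1.9, 3.7, 10.6]
opening: 0.0591
grasp_force: 72.3
```

```bash
python3 -c "from es import *;st()"
```

```text
t 24.25 X 0.0357 Y 0.0021 z 0.2901 yaw -5.56 F X -3.9 Y 1.5 Z 10.6 open 0.0591 tilt [0.34 0.04]
```

Call:
send_rows(
  motion=[
    {"x": -0.0006, "y": -0.0035, "z": -0.0022, "turn": 0.0, "jaw": 0.4},
    {"x": -0.0006, "y": -0.0035, "z": -0.0021, "turn": 0.0, "jaw": 0.4},
    {"x": -0.0005, "y": -0.0035, "z": -0.0025, "turn": 0.0, "jaw": 0.4},
    {"x": -0.0005, "y": -0.0035, "z": -0.0029, "turn": 0.0, "jaw": 0.4},
    {"x": -0.0005, "y": -0.0035, "z": -0.003, "turn": 0.0, "jaw": 0.4},
    {"x": -0.0004, "y": -0.003, "z": -0.003, "turn": 0.0, "jaw": 0.4},
  ],
)

```text
time_s: 24.85
tcp_pos: [0.5197, -0.2379, 0.275]
tool_rot: [0.003, 0.74, 0.672, 0.002]
contact_force: [-0.4, -1.9, 12.2]
opening: 0.0591
grasp_force: 72.6
```

```bash
python3 -c "from es import *;st()"
```

```text
t 24.85 X 0.0575 Y 0.0013 z 0.2750 yaw -5.52 F X 1.9 Y -0.3 Z 12.2 open 0.0591 tilt [ 0.41 -0.16]
```

Call:
send_rows(
  motion=[
    {"x": -0.0003, "y": -0.0025, "z": -0.0025, "turn": 0.0, "jaw": 0.4},
    {"x": -0.0003, "y": -0.0015, "z": -0.002, "turn": 0.0, "jaw": 0.4},
    {"x": 0.0, "y": 0.0, "z": 0.0, "turn": 0.0, "jaw": 0.4},
  ],
)

```text
time_s: 25.15
tcp_pos: [0.5192, -0.2424, 0.2705]
tool_rot: [0.004, 0.74, 0.672, 0.001]
contact_force: [1.3, -2.6, 11.6]
opening: 0.0596
grasp_force: 73.2
```

```bash
python3 -c "
from es import *;st()
import pickle
o=env.observe();pickle.dump((snap('wrist'),snap('side'),snap('top'),o['tcp_pos']),open('w9.pkl','wb'))"
```

```text
t 25.15 X 0.0620 Y 0.0012 z 0.2705 yaw -5.52 F X 2.5 Y 1.6 Z 11.6 open 0.0596 tilt [ 0.43 -0.23]
```

Call:
send_rows(
  motion=[
    {"x": -0.001, "y": 0.0, "z": 0.0, "turn": 0.0, "jaw": 0.4},
    {"x": 0.0, "y": 0.0, "z": 0.0, "turn": 0.0, "jaw": 0.75},
    {"x": 0.0, "y": 0.0, "z": 0.0, "turn": 0.0, "jaw": 0.8},
    {"x": 0.0, "y": 0.0, "z": 0.0, "turn": 0.0, "jaw": 0.8},
    {"x": 0.0, "y": 0.0, "z": 0.01, "turn": 0.0, "jaw": 0.8},
    {"x": 0.0, "y": 0.0, "z": 0.02, "turn": 0.0, "jaw": 0.9},
    {"x": 0.0, "y": 0.0, "z": 0.03, "turn": 0.0, "jaw": 0.9},
    {"x": 0.0, "y": 0.0, "z": 0.04, "turn": 0.0, "jaw": 0.9},
    {"x": 0.0, "y": 0.0, "z": 0.04, "turn": 0.0, "jaw": 0.9},
    {"x": 0.0, "y": -0.01, "z": 0.02, "turn": 0.0, "jaw": 0.9},
  ],
)

```text
time_s: 26.3
tcp_pos: [0.5168, -0.2506, 0.4321]
tool_rot: [0.003, 0.74, 0.673, 0.001]
contact_force: [0.4, -0.6, 0.1]
opening: 0.0774
grasp_force: 0.0
```

Run:
```python
from es import *;st()
import pickle
o=env.observe();w,s,t=snap('wrist'),snap('side'),snap('top');pickle.dump((w,s,t,o['tcp_pos']),open('w10.pkl','wb'))
# predicted seated frame corners and colour inside/outside across each edge in wrist
X3=np.append(XE,0);Y3=np.append(YE,0);Z=np.array([0,0,1.]);g=np.append(G,.04);u=(X3+Z)/2**.5;n=(Z-X3)/2**.5
P=lambda a,b,c:g+a*u+b*Y3+c*n
for nm,c in(('w',w),('s',s),('t',t)):
  print(nm,[proj(c,P(a,b,.014)).round(0).tolist() for a,b in((0,-.03),(0,.03),(.12,.03),(.12,-.03))])
  I=cv2.cvtColor(c['img'],cv2.COLOR_RGB2GRAY).astype(float)
  # face-plane patch rectified: 1 px = 1 mm, 180 x 110
  mx=np.array([[proj(c,P(a/1000,b/1000,.014)) for b in range(-55,56)] for a in range(150,-31,-1)],np.float32)
  r=cv2.remap(c['img'],mx[:,:,0],mx[:,:,1],cv2.INTER_LINEAR);g1=cv2.cvtColor(r,cv2.COLOR_RGB2GRAY).astype(int)
  print(' row profile across (a=60,b -44..44 step2)',g1[85:95].mean(0)[11:100:2].astype(int).tolist())
  print(' along (b=-24..24) a=150..-28 step4',g1[:,31:80].mean(1)[::4].astype(int).tolist())
```

```text
t 26.3 X 0.0703 Y -0.0004 z 0.4321 yaw -5.43 F X 0.5 Y 0.5 Z 0.1 open 0.0774 tilt [ 0.31 -0.13]
w [[246.0, 90.0], [314.0, 90.0], [320.0, 210.0], [239.0, 210.0]]
 row profile across (a=60,b -44..44 step2) [105, 104, 104, 100, 97, 102, 103, 89, 87, 97, 99, 99, 100, 99, 128, 140, 141, 141, 140, 141, 136, 131, 129, 83, 56, 132, 141, 139, 139, 139, 139, 139, 139, 124, 100, 100, 99, 100, 100, 104, 103, 101, 103, 105, 102]
 along (b=-24..24) a=150..-28 step4 [97, 98, 96, 97, 97, 97, 109, 133, 102, 98, 101, 122, 120, 109, 91, 92, 92, 95, 102, 110, 114, 122, 123, 125, 122, 114, 109, 102, 95, 92, 92, 93, 113, 125, 128, 120, 95, 96, 66, 46, 48, 36, 33, 33, 33, 32]
s [[293.0, 288.0], [326.0, 283.0], [341.0, 287.0], [304.0, 294.0]]
 row profile across (a=60,b -44..44 step2) [62, 59, 41, 43, 65, 69, 71, 80, 93, 100, 101, 100, 105, 115, 119, 117, 112, 105, 94, 75, 62, 56, 54, 64, 84, 101, 117, 130, 131, 123, 115, 101, 88, 88, 94, 99, 102, 106, 109, 111, 112, 110, 108, 109, 114]
 along (b=-24..24) a=150..-28 step4 [161, 161, 161, 160, 158, 155, 151, 145, 138, 130, 121, 113, 107, 102, 99, 98, 98, 99, 101, 101, 101, 100, 98, 97, 96, 96, 97, 98, 101, 105, 111, 116, 120, 123, 125, 126, 124, 122, 117, 111, 104, 97, 90, 82, 75, 69]
t [[381.0, 232.0], [383.0, 204.0], [433.0, 202.0], [431.0, 232.0]]
 row profile across (a=60,b -44..44 step2) [82, 55, 37, 41, 44, 43, 45, 58, 79, 91, 94, 95, 104, 120, 133, 137, 136, 136, 135, 131, 126, 112, 83, 77, 111, 132, 134, 135, 135, 135, 134, 131, 116, 98, 94, 95, 95, 95, 98, 100, 101, 100, 97, 98, 99]
 along (b=-24..24) a=150..-28 step4 [101, 102, 103, 103, 103, 103, 126, 132, 105, 92, 98, 116, 113, 104, 88, 85, 85, 89, 96, 103, 110, 117, 119, 120, 119, 110, 105, 98, 91, 87, 87, 89, 106, 120, 124, 120, 96, 92, 69, 46, 37, 32, 32, 32, 31, 31]
```

Run:
```python
from es import *
import pickle
w,s,t,_=pickle.load(open('w10.pkl','rb'))
X3=np.append(XE,0);Y3=np.append(YE,0);Z=np.array([0,0,1.]);g=np.append(G,.04);u=(X3+Z)/2**.5;n=(Z-X3)/2**.5
P=lambda a,b,c:g+a*u+b*Y3+c*n
for nm,c in(('w',w),('t',t)):
  def prof(a,cc):
    mx=np.array([[proj(c,P(a/1000,b/2000,cc)) for b in range(-110,111)]],np.float32)
    return cv2.remap(c['img'],mx[:,:,0],mx[:,:,1],cv2.INTER_CUBIC)[0].astype(float)
  for a,cc in((-2,.022),(-4,.022),(-6,.022)):
    p=prof(a,cc).mean(1);d=np.gradient(cv2.GaussianBlur(p[None],(9,1),2)[0]);i,j=d[:110].argmin(),110+d[110:].argmax()
    print(nm,'ledge a',a,(i-110)/2,(j-110)/2,'c',((i+j)/2-110)/2,'int',p[::20].astype(int).tolist())
  for a in(6,20,40,60,80,100,114):
    q0=prof(a,.014);p=q0[:,2];p2=q0.mean(1)
    d=np.gradient(cv2.GaussianBlur(p[None],(9,1),2)[0]);e=np.abs(d);i=20+e[20:80].argmax();j=140+e[140:200].argmax()
    L=60+0;k=80+p2[80:145].argmin()
    print(nm,'a',a,'frame edges',(i-110)/2,(j-110)/2,'c',((i+j)/2-110)/2,'stem',(k-110)/2,p[30:200:10].astype(int).tolist())
```

```text
w ledge a -2 -38.0 38.0 c 0.0 int [99, 90, 41, 44, 43, 46, 45, 47, 45, 49, 96, 99]
w ledge a -4 -37.5 38.0 c 0.25 int [102, 96, 31, 32, 38, 38, 34, 39, 37, 36, 97, 98]
w ledge a -6 -37.5 38.0 c 0.25 int [97, 92, 26, 33, 34, 33, 31, 32, 35, 35, 97, 100]
w a 6 frame edges -26.0 34.0 c 4.0 stem -8.5 [58, 25, 30, 58, 61, 60, 59, 57, 67, 67, 70, 63, 62, 68, 65, 35, 58]
w a 20 frame edges -16.0 23.5 c 3.75 stem 4.0 [58, 59, 57, 65, 66, 122, 126, 128, 127, 57, 128, 123, 115, 67, 69, 65, 60]
w a 40 frame edges -16.0 23.5 c 3.75 stem 3.5 [55, 51, 52, 68, 68, 122, 132, 64, 60, 39, 60, 116, 129, 64, 66, 62, 64]
w a 60 frame edges -16.5 22.0 c 2.75 stem 3.5 [61, 60, 52, 68, 67, 129, 130, 134, 118, 92, 128, 129, 131, 66, 68, 63, 63]
w a 80 frame edges -16.5 22.5 c 3.0 stem 3.0 [63, 59, 57, 66, 65, 133, 127, 59, 59, 54, 61, 126, 128, 68, 66, 59, 61]
w a 100 frame edges -16.5 22.5 c 3.0 stem 3.0 [66, 60, 52, 68, 68, 115, 114, 117, 119, 109, 115, 122, 118, 69, 65, 58, 66]
w a 114 frame edges -27.0 17.5 c -4.75 stem -10.0 [58, 55, 53, 70, 67, 63, 57, 68, 66, 71, 72, 64, 69, 65, 68, 63, 64]
t ledge a 
[... 372 characters left out ...]
dges -18.0 22.0 c 2.0 stem 2.0 [29, 18, 25, 53, 62, 107, 110, 116, 95, 103, 115, 105, 107, 55, 53, 43, 40]
t a 40 frame edges -18.5 21.5 c 1.5 stem 2.0 [20, 18, 27, 53, 66, 122, 110, 53, 38, 45, 64, 120, 107, 52, 53, 41, 42]
t a 60 frame edges -18.5 20.5 c 1.0 stem 1.0 [13, 18, 31, 53, 66, 121, 121, 113, 65, 116, 120, 120, 95, 52, 51, 42, 41]
t a 80 frame edges -18.5 21.5 c 1.5 stem 0.5 [18, 18, 31, 51, 65, 118, 103, 49, 31, 49, 73, 114, 109, 49, 48, 40, 37]
t a 100 frame edges -19.0 21.0 c 1.0 stem 0.5 [36, 33, 35, 53, 66, 110, 102, 111, 58, 113, 102, 110, 95, 50, 51, 42, 42]
t a 114 frame edges -29.0 30.0 c 0.5 stem -15.0 [36, 33, 37, 51, 52, 45, 50, 53, 53, 52, 50, 51, 53, 53, 48, 42, 44]
```

Call:
send_rows(
  motion=[
    {"x": 0.002, "y": 0.012, "z": -0.02, "turn": 0.0, "jaw": 0.95},
    {"x": 0.002, "y": 0.012, "z": -0.03, "turn": 0.0, "jaw": 0.95},
    {"x": 0.0, "y": 0.0, "z": -0.04, "turn": 0.0, "jaw": 0.95},
    {"x": 0.0, "y": 0.0, "z": -0.03, "turn": 0.0, "jaw": 0.95},
    {"x": 0.0, "y": 0.0, "z": -0.025, "turn": 0.0, "jaw": 0.95},
    {"x": 0.0, "y": 0.0, "z": -0.02, "turn": 0.0, "jaw": 0.95},
    {"x": 0.0, "y": 0.0, "z": -0.012, "turn": 0.0, "jaw": 0.95},
    {"x": 0.0, "y": 0.0, "z": 0.0, "turn": 0.0, "jaw": 0.95},
  ],
)

```text
time_s: 27.25
tcp_pos: [0.5198, -0.2266, 0.248]
tool_rot: [-0.003, 0.74, 0.672, -0.001]
contact_force: [0.1, -0.4, -0.1]
opening: 0.0811
grasp_force: 0.0
```

```bash
python3 -c "from es import *;st()"
```

```text
t 27.25 X 0.0461 Y 0.0003 z 0.2480 yaw -5.49 F X 0.4 Y 0.1 Z -0.1 open 0.0811 tilt [-0.31  0.15]
```

Call:
send_rows(
  motion=[
    {"x": 0.0, "y": 0.0, "z": 0.0, "turn": 0.0, "jaw": 0.7},
    {"x": 0.0, "y": 0.0, "z": 0.0, "turn": 0.0, "jaw": 0.55},
    {"x": 0.0, "y": 0.0, "z": 0.0, "turn": 0.0, "jaw": 0.5},
    {"x": -0.001, "y": 0.0, "z": 0.0, "turn": 0.0, "jaw": 0.5},
    {"x": -0.001, "y": 0.0, "z": 0.0, "turn": 0.0, "jaw": 0.5},
    {"x": -0.001, "y": 0.0, "z": 0.0, "turn": 0.0, "jaw": 0.5},
    {"x": 0.0, "y": 0.0, "z": 0.0, "turn": 0.0, "jaw": 0.5},
  ],
)

```text
time_s: 27.95
tcp_pos: [0.5185, -0.2271, 0.2517]
tool_rot: [0.002, 0.74, 0.672, 0.001]
contact_force: [4.1, 2.9, 5.2]
opening: 0.0588
grasp_force: 65.1
```

```bash
python3 -c "from es import *;st()"
```

```text
t 27.95 X 0.0468 Y -0.0009 z 0.2517 yaw -5.52 F X -3.2 Y 3.9 Z 5.2 open 0.0588 tilt [ 0.22 -0.03]
```

Call:
send_rows(
  motion=[
    {"x": -0.001, "y": 0.0, "z": 0.0, "turn": 0.0, "jaw": 0.5},
    {"x": -0.001, "y": 0.0, "z": 0.0, "turn": 0.0, "jaw": 0.5},
    {"x": 0.0, "y": 0.0, "z": 0.0, "turn": 0.0, "jaw": 0.5},
    {"x": 0.0, "y": 0.0, "z": 0.0, "turn": 0.0, "jaw": 0.7},
    {"x": 0.0, "y": 0.0, "z": 0.0, "turn": 0.0, "jaw": 0.85},
    {"x": 0.0, "y": 0.0, "z": 0.0, "turn": 0.0, "jaw": 0.9},
  ],
)

```text
time_s: 28.55
tcp_pos: [0.5149, -0.2272, 0.2498]
tool_rot: [-0.001, 0.74, 0.673, -0.001]
contact_force: [-0.6, 0.5, -0.3]
opening: 0.0771
grasp_force: 0.0
```

Call:
send_rows(
  motion=[
    {"x": 0.0, "y": 0.0, "z": 0.01, "turn": 0.0, "jaw": 0.9},
    {"x": 0.0, "y": 0.0, "z": 0.03, "turn": 0.0, "jaw": 0.9},
    {"x": 0.0, "y": 0.0, "z": 0.04, "turn": 0.0, "jaw": 0.9},
    {"x": 0.0, "y": 0.0, "z": 0.04, "turn": 0.0, "jaw": 0.9},
    {"x": -0.002, "y": -0.024, "z": 0.03, "turn": 0.0, "jaw": 0.9},
    {"x": 0.0, "y": 0.0, "z": 0.03, "turn": 0.0, "jaw": 0.9},
    {"x": 0.0, "y": 0.0, "z": 0.0, "turn": 0.0, "jaw": 0.9},
  ],
)

```text
time_s: 29.25
tcp_pos: [0.5137, -0.252, 0.4357]
tool_rot: [0.004, 0.741, 0.672, 0.001]
contact_force: [1.5, 0.6, -0.8]
opening: 0.0769
grasp_force: 0.0
```

```bash
cat > chk.py <<'E'
from es import *
st();w,t,s=snap('wrist'),snap('top'),snap('side')
import pickle;pickle.dump((w,t,s),open('wl.pkl','wb'))
X3=np.append(XE,0);Y3=np.append(YE,0);Z=np.array([0,0,1.]);g=np.append(G,.04);u=(X3+Z)/2**.5;n=(Z-X3)/2**.5
P=lambda a,b,c:g+a*u+b*Y3+c*n
for nm,c in(('w',w),('t',t)):
  def prof(a,cc):
    mx=np.array([[proj(c,P(a/1000,b/2000,cc)) for b in range(-110,111)]],np.float32)
    return cv2.remap(c['img'],mx[:,:,0],mx[:,:,1],cv2.INTER_CUBIC)[0].astype(float)
  p=prof(-4,.022).mean(1);d=np.gradient(cv2.GaussianBlur(p[None],(9,1),2)[0]);i,j=d[:110].argmin(),110+d[110:].argmax()
  print(nm,'ledge c',((i+j)/2-110)/2)
  for a in(20,40,60,80,100):
    p=prof(a,.014)[:,2];e=np.abs(np.gradient(cv2.GaussianBlur(p[None],(9,1),2)[0]));i=60+e[60:90].argmax();j=135+e[135:175].argmax()
    print('  a',a,'pic edges',(i-110)/2,(j-110)/2,'c',((i+j)/2-110)/2)
  q1=np.array([prof(a,.014)[80:150].mean() for a in range(140,-12,-2)]);print('  along 140..-10:',q1.astype(int).tolist())
E
python3 chk.py
```

```text
t 29.25 X 0.0720 Y -0.0033 z 0.4357 yaw -5.55 F X -0.7 Y 1.4 Z -0.8 open 0.0769 tilt [ 0.45 -0.26]
w ledge c 0.0
  a 20 pic edges -20.5 19.0 c -0.75
  a 40 pic edges -11.0 19.0 c 4.0
  a 60 pic edges -20.5 18.5 c -1.0
  a 80 pic edges -20.5 18.5 c -1.0
  a 100 pic edges -21.0 19.0 c -1.0
  along 140..-10: [95, 95, 95, 95, 94, 94, 95, 106, 126, 125, 121, 98, 92, 93, 95, 96, 118, 125, 125, 122, 118, 109, 93, 85, 84, 83, 84, 83, 82, 85, 88, 94, 99, 103, 108, 109, 114, 120, 123, 124, 126, 126, 126, 123, 114, 110, 108, 103, 98, 92, 88, 84, 81, 79, 80, 81, 84, 87, 98, 112, 123, 128, 132, 132, 131, 122, 100, 89, 90, 91, 89, 64, 43, 45, 46, 46]
t ledge c -2.25
  a 20 pic edges -23.0 17.5 c -2.75
  a 40 pic edges -12.5 17.0 c 2.25
  a 60 pic edges -23.0 16.5 c -3.25
  a 80 pic edges -13.0 17.0 c 2.0
  a 100 pic edges -23.0 16.5 c -3.25
  along 140..-10: [98, 97, 97, 97, 97, 97, 102, 116, 124, 124, 118, 99, 86, 85, 87, 91, 106, 117, 116, 114, 110, 103, 92, 81, 78, 77, 75, 73, 73, 74, 77, 83, 88, 93, 97, 101, 107, 112, 115, 116, 117, 118, 119, 116, 109, 103, 99, 95, 91, 86, 81, 76, 74, 72, 72, 76, 81, 84, 90, 102, 112, 118, 123, 126, 125, 116, 101, 88, 85, 86, 82, 65, 46, 42, 41, 34]
```

Run:
```python
from es import *
import pickle
_,t2=pickle.load(open('w2.pkl','rb'));_,t,s=pickle.load(open('wl.pkl','rb'));t0=pickle.load(open('c0.pkl','rb'))['top']
c=np.array([.4715,.179,0]);x=np.array([.977,-.213,0]);y=np.array([.213,.977,0]);z=np.array([0,0,1.])
# edge of flaps at angle th: mean abs diff between views over flap quads, now vs after-fold (t2) and vs start (t0)
for sg in(1,-1):
  for nm,a in(('t2',t2),('t0',t0)):
    pts=[proj(t,c+x*X+y*sg*(.077+r*.6)+z*(.056+r*.8)) for X in np.linspace(0,.065,20) for r in np.linspace(.005,.045,15)]
    m=np.array(pts,np.float32)[None];f=lambda k:cv2.remap(k['img'],m[:,:,0],m[:,:,1],1).astype(float)
    print('side',sg,nm,np.abs(f(t)-f(a)).mean().round(1))
# other objects unmoved
d=np.abs(t['img'].astype(int)-t0['img']).mean(2)
for n,(u,v,r) in dict(mug=(255,130,20),candle=(295,133,16),coast=(381,112,20),case=(311,215,30),remote=(349,290,25),look=(423,302,20)).items(): print(n,d[v-r:v+r,u-r:u+r].mean().round(1))
st()
```

```text
side 1 t2 10.6
side 1 t0 24.5
side -1 t2 4.3
side -1 t0 11.7
mug 7.7
candle 7.3
coast 7.2
case 8.3
remote 5.3
look 24.9
t 29.4 X 0.0711 Y -0.0039 z 0.4300 yaw -5.50 F X 1.1 Y -0.5 Z -0.2 open 0.0770 tilt [-0.09  0.03]
```

```bash
python3 -c "
from h import *
print(env.job_done())"
```

```text
the job is handed in; nothing more can be done
None
```

I handed the job in at about 29 s of the 69 s allowed. Both flaps are folded back past upright. The frame stands picture side out on the easel, fully down on the ledge, and measures within about 1 mm of centre and about 0.5° of square. I did not measure directly that its back lies flat against the easel. The mug, candle, coasters, case and remote have not moved. I could not confirm the look-alike frame from the top camera because the arm was over it, but nothing went near it.

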